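# Open a control enclosure and set its stay rod

## Robot

A 7-joint arm with a two-finger parallel gripper is mounted at the origin on the work surface. World frame = base frame: x ahead of the robot, y to its left, z up, the work surface at z = 0. Lengths are in m, angles in rad, forces in N, time in s.
With the tool pointing down it reaches from about 0.4 to 0.85 m from the base axis. Payload 4.5 kg.
Tool frame: the origin (TCP) lies where the fingers leave the gripper's body, on its centre line; the fingertips stand 64 mm ahead of it and the grasp point (between the pads) lies 45 mm ahead of it; z points along the fingers, y is the direction in which the jaws open and shut (so a half turn about z gives the same grasp; the last joint's range is limited). The gripper opens to 88 mm and grips with 3 to 60 N. Pads are 18 mm wide; open, the fingers measure 123 mm over their backs; the gripper's body (75 mm by 187 mm) begins 45 mm behind the grasp point.
Start: joints at [-1.255, 0.689, -0.195, 1.565, 0.157, 0.902, -0.215], TCP at [0.174, 0.6, 0.303] pointing down, gripper open.
Joint ranges: [-3.01, 3.01], [-0.46, 2.08], [-1.47, 1.51], [0.13, 2.56], [-1, 4.14], [0.04, 2.09], [-2.66, 2.66]. Speed limits (rad/s): [2.57, 2.57, 3.14, 3.14, 3.14, 3.14, 3.14].

## Interface

Orientations are given as a unit quaternion [x, y, z, w].
In Python, from plant import monitor, snapshot, workorder, finder gives the robot as it stands.
- The arm moves only by the tool carry_out, never from a script. Its argument "motion" is one flat list of numbers, 6 for each row, row after row: the shift along the tool's x, y, z in cm, then the turn, a rotation vector about the tool's x, y, z in rad. In form: [x, y, z, rx, ry, rz, x, y, z, rx, ry, rz, ...]. A call has 1 to 8 rows; each row shifts and turns the commanded pose from where the row before left it, along the tool's axes as they then stand; what a row does not reach is not made up. A row lasts 1/8 s, in which the tool goes at most 62.5 mm and 10.7 degrees, less where a joint would pass 70% of its speed; a pose out of reach is approached as far as the arm can. A call with a gripper value outside its range is refused whole. "hand" is the finger opening in cm, from 0 to 8.81, set as the call begins (left out, the last holds). The fingers move at their own pace and stop on an object; "grip_force" is the grip in N (left out, the last holds). Time passes only in rows, so rows that do not move let the fingers close. It gives the time, the measured TCP pose, the force and the opening at its end, in the units of the state.
- monitor.get_state(): the state, without advancing time (a new reading comes with each control period).
- snapshot(name): name is "scene" or "side" or "wrist"; returns a dict with "frame" (400x640x3 uint8, red, green, blue), "range_z" (400x640 float32, m along the optical axis (not along the pixel's ray), 0 where there is no reading), "fx", "fy", "cx", "cy" (pixels), "rvec" (rotation vector, rad) and "tvec" (3), from world to camera coordinates, as OpenCV has them; the wrist camera has in their place "hand_eye" (4x4, takes a point from camera to tool coordinates, whose origin is the TCP and whose axes are the flange's). Camera axes: x right, y down, z forward; pixel columns grow to the right and rows downward; lengths in m; the calibration is good to about 2 mm. A picture is of the moment at which its call begins: read the wrist's pose just before it.
- workorder.finish_job(): hands the job in, once; it reports no verdict.
Trained networks look in a picture, given as the dict that the camera call returned (one of the last four; its "shot" number tells which), for a name from the list of things; names that differ only in an ending like _2 or _b are one class to them, and where a whole thing is asked for, a point or a joint stands for the part that bears it (a point fixed in the world has none). Each returns a list of dicts, best first, with "p" (0 to 1); they miss things now and then, are a little off and sometimes report something else, mostly with a low value. They report only what shows in the picture. A call takes as long as a camera call.
- finder.masks_of(picture, thing): "pixels" (400x640 bool, what is visible of it) and "extent" ([left, top, right, bottom] in pixels, round what is visible of it).
The state is a dict: "clock": time; "q": joint angles; "qd": joint speeds; "joint_torque": joint torques, N m; "tool_pos": TCP position; "eef_rot": TCP orientation; "contact_force": force on the tool from outside, world axes, zero at the start; "moment": the same for the moment, N m; "opening": opening from 0.0 (shut) to 1.0 (fully open).
Only numpy, scipy, OpenCV 4.12 (cv2) and the standard library are available. Lean on these libraries where they do the work, as an engineer would, in place of code of your own. Each camera call takes 0.05 s, during which the arm holds its last target. There are 200 camera calls.

## Task

Open the grey enclosure on the bench so it can be wired: raise its cover well up, until its stiff hinges hold it, swing the stay rod that then hangs under the cover's front right corner (seen from the robot) forward, and ease the pin of the rod down into the holding hole of the keeper plate on the right-hand rim until the collar sits on the plate and the rod carries the cover; then let go. Feel the pin in gently, without forcing it against plate or rim, do not let the cover drop, and leave the other things on the bench where they are.

Things in the scene. Friction and masses are not known exactly. Their poses are not given: they have to be found in the camera images.
- enclosure: Fixed grey sheet-steel electrical enclosure on its back, 260 (x) x 340 (y) x 100 mm, under a cover hinged at its rear. Origin: centre of its underside; z up, -x its front (towards the robot), -y its right. A flat rim 29 mm wide runs round the mouth, top face at z = 100 mm; parts inside stay below 75 mm. Rim and keeper plate are spoiled if the rod is pressed on them with over 20 N.
- cover (a joint): Angle of the cover, rad: 0 closed, 1.25 its stop. Grey steel pan, 0.8 kg, 348 mm wide, reaching 270 mm forward of the hinge axis, its top 13 mm above the axis plane, edge turned down 24 mm. Stiff hinges: left above 1.0 rad it stays, at 0.8 to 1.0 it may, lower it drops. Lifting at the handle takes 8 to 12 N. Set on its rod it stands at 0.75 rad.
- cover_handle (a point): Middle of the grip bar of the black bow handle on the cover near its front edge: round bar, 12 mm thick, along the enclosure's y, 108 mm free between its posts, axis 38 mm above the cover's top face, 225 mm from the hinge axis along the cover. Axes: the cover's (parallel to the enclosure's when closed, turning with the cover).
- cover_hinge (a point): Point on the cover's hinge axis midway along the enclosure's rear edge, 136 mm behind the enclosure's middle and 110 mm above the bench. The hinge axis runs along the enclosure's y. Axes: the cover's.
- stay_rod: Steel stay rod, 8 mm thick, 0.09 kg, swinging freely about its pivot under the cover's front right corner, in the upright plane 155.5 mm right of the enclosure's middle. Origin: the pivot, 245 mm from the hinge axis, level with it when closed. x runs down the rod, y as the enclosure's. Cover closed: folded back along the rim, out of reach; above 0.95 rad it hangs about straight down.
- rod_grip (a point): Middle of the black plastic sleeve on the rod, where to hold it: 12 mm thick, 46 mm long, 137.7 mm from the pivot, 45 mm from the foot. Axes: the rod's. With the cover up it hangs behind and below the cover's front edge, 19 mm in from the cover's right edge, open to the front and to the right.
- rod_foot (a point): Foot of the rod: centre of the underside of its collar (16 mm across), 182.7 mm from the pivot. Beyond it a blunt round pin, 8 mm thick, 14 mm long, bent 0.31 rad from the rod so as to stand upright when the rod is set (it then leans, the foot 56 mm forward of the pivot). Axes: the rod's.
- prop_hole (a point): Middle of the adjusting range of the holding hole, on the top face (3 mm above the rim) of the steel keeper plate, 44 x 26 mm, screwed to the right-hand rim. The plain round hole, 10 mm across, 12 mm deep, is in the rod's plane, but the plate is clamped in slots, so the hole lies anywhere up to 8 mm in front of or behind this point: feel for it. Axes: the enclosure's.
- wire_spool: Bystander: small black and grey spool of wire, 90 mm across, 50 mm high, standing in front of the enclosure on the left. Origin: centre of its underside.
- carton: Bystander: cardboard carton 80 x 60 x 50 mm right of the enclosure. Origin: centre of its underside.
- screwdriver: Bystander: screwdriver lying left of the enclosure. Origin: under its middle.

How it is judged:
By the outcome, as a careful person would: the job done as asked, in the order asked, and still so for the second after the job is handed in, with the robot touching nothing.
It also fails if it takes over 64 s, if anything falls off the work surface, if the arm or the gripper's body presses on something with over 40 N, if the wrist force passes 120 N, or if a joint passes its speed limit or range.

## Working session

There is one attempt and no reset: what is moved stays moved. The work goes in short steps, Python scripts to look and compute and a tool call to move; the robot and the scene stay as the last step left them, time stands still between calls to the robot, and variables do not carry over. Pictures are saved under pics/ and viewed, about 8 in all and at most 12, crops included, and the job is handed in when it is done.

Besides the shell and the picture viewer there is one more tool, called after "Emit:" as name(argument=value, ...) on one line, values as JSON. carry_out: Moves the arm, as the interface text tells. Its arguments: {"type":"object","properties":{"motion":{"type":"array"},"hand":{"type":"number"},"grip_force":{"type":"number"}},"required":["motion"]}

```bash
ls; mkdir -p pics; cat > h.py <<'E'
import numpy as np,cv2
from scipy.spatial.transform import Rotation as R
from plant import monitor,snapshot,workorder,finder
def T(p):
    if 'hand_eye' in p: 
        s=p['_s']; M=np.eye(4);M[:3,:3]=R.from_quat(s['eef_rot']).as_matrix();M[:3,3]=s['tool_pos'];return M@np.array(p['hand_eye'])
    M=np.eye(4);M[:3,:3]=cv2.Rodrigues(np.array(p['rvec'],float))[0];M[:3,3]=np.ravel(p['tvec']);return np.linalg.inv(M)
def snap(n):
    s=monitor.get_state();p=snapshot(n);p['_s']=s;return p
def cloud(p):
    z=p['range_z'];v,u=np.mgrid[:400,:640]
    P=np.stack([(u-p['cx'])/p['fx']*z,(v-p['cy'])/p['fy']*z,z],-1)
    M=T(p);W=P@M[:3,:3].T+M[:3,3];W[z==0]=np.nan;return W
def proj(p,X):
    M=np.linalg.inv(T(p));c=np.atleast_2d(X)@M[:3,:3].T+M[:3,3]
    return np.c_[c[:,0]/c[:,2]*p['fx']+p['cx'],c[:,1]/c[:,2]*p['fy']+p['cy']]
def save(p,n): cv2.imwrite('pics/'+n,p['frame'][:,:,::-1])
E
python3 - <<'E'
from h import *
s=monitor.get_state();print(s)
ims=[]
for n in('scene','side'):
    p=snap(n);W=cloud(p);ims.append(p['frame'])
    print(n,T(p)[:3,3])
    for t in('enclosure','cover','cover_handle','wire_spool','carton','screwdriver','prop_hole','stay_rod'):
        try:
            for d in finder.masks_of(p,t)[:1]:
                m=d['pixels'];print(t,round(d['p'],2),d['extent'],np.nanmedian(W[m],0).round(3),np.nanpercentile(W[m],3,axis=0).round(3),np.nanpercentile(W[m],97,axis=0).round(3))
        except Exception as e: print(t,e)
cv2.imwrite('pics/a.png',cv2.resize(np.vstack(ims),(480,600))[:,:,::-1])
E
```

```text
pics
{'clock': 0.0, 'q': array([-1.2551762 ,  0.6899833 , -0.19448921,  1.56634047,  0.15731518,
        0.90250502, -0.21508941]), 'qd': array([ 0.00106934,  0.00144539,  0.00107521, -0.00165843, -0.00183587,
        0.00040244,  0.00055689]), 'joint_torque': array([-2.66742172e-04, -5.27565873e+01, -1.26745664e+00, -1.53429651e+01,
       -5.27622993e-02,  6.51666167e-03,  1.85295530e-04]), 'tool_pos': array([0.17372693, 0.59983271, 0.30191068]), 'eef_rot': array([ 1.40402152e-01,  9.90094129e-01, -9.20989816e-04, -4.86956781e-05]), 'contact_force': array([ 0.68875857,  0.41410932, -0.64998387]), 'moment': array([ 0.0321976 , -0.00958018,  0.02405919]), 'opening': 1.0025369385800378}
scene [1.16459166 0.70769779 0.72310569]
enclosure 0.66 [198.9, 148.4, 371.4, 281.6] [0.699 0.001 0.124] [ 0.522 -0.21   0.009] [0.805 0.124 0.132]
cover 0.63 [196.0, 147.1, 367.7, 244.3] [ 0.662 -0.025  0.125] [ 0.523 -0.219  0.111] [0.783 0.117 0.138]
cover_handle 0.87 [196.2, 147.5, 369.1, 244.0] [ 0.662 -0.026  0.125] [ 0.524 -0.218  0.112] [0.784 0.118 0.14 ]
wire_spool 0.61 [364.1, 183.1, 383.5, 
[... 279 characters left out ...]

side [ 0.30751783 -0.56406452  0.74228639]
enclosure 0.74 [264.7, 169.6, 490.8, 375.5] [ 0.623 -0.123  0.123] [ 0.507 -0.246  0.016] [0.784 0.088 0.131]
cover 0.83 [263.4, 168.3, 494.1, 349.9] [ 0.637 -0.104  0.123] [ 0.515 -0.241  0.104] [0.784 0.094 0.134]
cover_handle 0.74 [265.6, 166.9, 491.8, 350.5] [ 0.637 -0.104  0.123] [ 0.515 -0.241  0.108] [0.782 0.092 0.134]
wire_spool 0.96 [227.8, 251.1, 275.1, 300.8] [0.43  0.007 0.049] [ 0.393 -0.019  0.002] [0.472 0.059 0.052]
carton 0.82 [413.2, 340.8, 478.1, 400.0] [ 0.657 -0.309  0.049] [ 0.626 -0.334  0.005] [ 0.705 -0.275  0.052]
prop_hole 0.74 [262.4, 170.6, 487.8, 375.9] [ 0.623 -0.124  0.123] [ 0.507 -0.246  0.014] [0.784 0.088 0.131]
```

View pics/a.png

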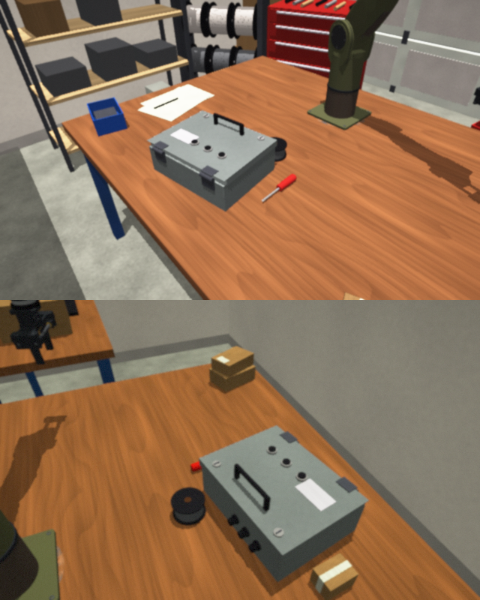

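The pictures show the closed grey box turned slightly, with the handle on the robot side, the spool in front on the left, the carton on the right and the screwdriver on the left. Next I'll fit the cover rectangle and the handle bar.

```bash
python3 - <<'E'
from h import *
A=[];B=[]
for n in('scene','side'):
    p=snap(n);W=cloud(p).reshape(-1,3)
    W=W[(W[:,0]>.45)&(W[:,0]<.9)&(W[:,1]>-.3)&(W[:,1]<.18)]
    t=W[abs(W[:,2]-.123)<.006];h=W[(W[:,2]>.147)&(W[:,2]<.175)]
    r=cv2.minAreaRect(t[:,:2].astype(np.float32));print(n,r,len(t),np.median(t[:,2]));print('handle',len(h),h.mean(0),np.percentile(h[:,2],[5,50,95,99]))
    r=cv2.minAreaRect(h[:,:2].astype(np.float32));print(r)
    A.append(t);B.append(h)
r=cv2.minAreaRect(np.vstack(A)[:,:2].astype(np.float32));print(r,cv2.boxPoints(r))
E
```

```text
scene ((0.659238338470459, -0.061150357127189636), (0.27744147181510925, 0.3536074459552765), 10.040797233581543) 8079 0.12492411514680646
handle 244 [ 0.56935378 -0.07071441  0.16324632] [0.14963475 0.16542199 0.16949696 0.17015982]
((0.567871630191803, -0.07555259764194489), (0.015057369135320187, 0.1331605762243271), 9.713550567626953)
side ((0.6537891030311584, -0.061712175607681274), (0.2728390395641327, 0.3508569896221161), 10.005314826965332) 18997 0.12311026411137715
handle 513 [ 0.56432771 -0.08544172  0.163424  ] [0.15229591 0.16499365 0.16766651 0.16850347]
((0.5644145011901855, -0.0788886770606041), (0.013568663969635963, 0.13170547783374786), 10.854397773742676)
((0.6576807498931885, -0.061426132917404175), (0.2806051969528198, 0.3536074459552765), 10.04079818725586) [[ 0.48870143  0.08820798]
 [ 0.5503527  -0.2599836 ]
 [ 0.82666004 -0.21106024]
 [ 0.7650088   0.13713133]]
```

```bash
cat >> h.py <<'E'
E0=np.array([.655,-.0615]);YAW=.1745
ex=np.array([np.cos(YAW),np.sin(YAW),0]);ey=np.array([-ex[1],ex[0],0]);ez=np.array([0,0,1.])
def w(xp,yp,z): return np.r_[E0,0]+xp*ex+yp*ey+z*ez
def toE(X): d=np.asarray(X)-np.r_[E0,0];return np.stack([d@ex,d@ey,d@ez],-1)
def tool(tilt):  # tool z = down tilted forward (+x') by tilt
    pass
def plan(p0,R0,targets,dp=1,da=2):
    """targets: list of (pos,Rot,nrows); prints rounded rows"""
    p=np.array(p0);Rc=R0;out=[]
    for tp,tR,n in targets:
        ps=p.copy();Rs=Rc;rv=(Rs.inv()*tR).as_rotvec()
        for i in range(1,n+1):
            g=ps+(tp-ps)*i/n;gR=Rs*R.from_rotvec(rv*i/n)
            d=np.round(Rc.inv().apply(g-p)*100,dp);a=np.round((Rc.inv()*gR).as_rotvec(),da)
            p=p+Rc.apply(d/100);Rc=Rc*R.from_rotvec(a);out.append(np.r_[d,a]+0.)
    for k in range(0,len(out),8):
        print('['+', '.join(f'{x:g}' for r in out[k:k+8] for x in r)+']')
    return p,Rc
def frame(z,y):
    z=z/np.linalg.norm(z);y=y-z*(y@z);y/=np.linalg.norm(y);return R.from_matrix(np.c_[np.cross(y,z),y,z])
E
python3 - <<'E'
from h import *
s=monitor.get_state();p0=s['tool_pos'];R0=R.from_quat(s['eef_rot'])
Rt=frame(-ez,ex);h=w(-.089,0,.161)
print(h)
plan(p0,R0,[(np.r_[h[:2],.30],Rt,16),(np.r_[h[:2],.206],Rt,4)])
E
```

```text
[ 0.5673516 -0.0769518  0.161    ]
[-3.5, -3.4, 0, 0, 0, 0.07, -3.8, -3.1, 0, 0, 0, 0.07, -4, -2.9, 0.1, 0, 0, 0.07, -4.1, -2.5, 0, 0, 0, 0.07, -4.4, -2.3, 0, 0, 0, 0.07, -4.5, -2, 0, 0, 0, 0.07, -4.6, -1.6, 0, 0, 0, 0.07, -4.7, -1.3, 0, 0, 0, 0.07]
[-4.8, -1, 0.1, 0, 0, 0.07, -4.8, -0.7, 0, 0, 0, 0.07, -4.9, -0.3, 0, 0, 0, 0.07, -4.9, 0.1, 0, 0, 0, 0.07, -4.9, 0.3, 0, 0, 0, 0.07, -4.9, 0.8, 0, 0, 0, 0.07, -4.7, 1, 0.1, 0, 0, 0.06, -4.7, 1.4, 0, 0, 0, 0.07]
[0, 0, 2.3, 0, 0, 0, 0, 0, 2.4, 0, 0, 0, 0, 0, 2.3, 0, 0, 0, 0, 0, 2.4, 0, 0, 0]
```

Emit:
carry_out(motion=[-3.5, -3.4, 0, 0, 0, 0.07, -3.8, -3.1, 0, 0, 0, 0.07, -4, -2.9, 0.1, 0, 0, 0.07, -4.1, -2.5, 0, 0, 0, 0.07, -4.4, -2.3, 0, 0, 0, 0.07, -4.5, -2, 0, 0, 0, 0.07, -4.6, -1.6, 0, 0, 0, 0.07, -4.7, -1.3, 0, 0, 0, 0.07])

```text
clock: 2.0
tool_pos: [0.3717, 0.2607, 0.302]
eef_rot: [0.41, 0.912, 0.0, 0.0]
contact_force: [-0.0, 0.8, 0.3]
opening: 1.003
```

Emit:
carry_out(motion=[-4.8, -1, 0.1, 0, 0, 0.07, -4.8, -0.7, 0, 0, 0, 0.07, -4.9, -0.3, 0, 0, 0, 0.07, -4.9, 0.1, 0, 0, 0, 0.07, -4.9, 0.3, 0, 0, 0, 0.07, -4.9, 0.8, 0, 0, 0, 0.07, -4.7, 1, 0.1, 0, 0, 0.06, -4.7, 1.4, 0, 0, 0, 0.07], hand=5)

```text
clock: 3.0
tool_pos: [0.5683, -0.0778, 0.2998]
eef_rot: [0.642, 0.767, 0.0, 0.0]
contact_force: [0.4, -0.7, 0.4]
opening: 0.569
```

Emit:
carry_out(motion=[0, 0, 0, 0, 0, 0, 0, 0, 0, 0, 0, 0])

```text
clock: 3.25
tool_pos: [0.5672, -0.0756, 0.2995]
eef_rot: [0.641, 0.768, 0.0, -0.001]
contact_force: [0.4, 0.7, 0.7]
opening: 0.568
```

```bash
python3 - <<'E'
from h import *
p=snap('wrist');s=p['_s'];W=cloud(p);save(p,'b.png')
print(s['tool_pos'],R.from_quat(s['eef_rot']).as_matrix().round(3),T(p)[:3,3])
X=W.reshape(-1,3);h=X[(X[:,2]>.158)&(X[:,2]<.18)]
r=cv2.minAreaRect(h[:,:2].astype(np.float32));print(len(h),r,h.mean(0),np.percentile(h[:,2],[50,95]))
m=(W[...,2]>.158)&(W[...,2]<.18);print(toE(h).mean(0),np.percentile(toE(h),[2,98],axis=0))
Rt=frame(-ez,ex);hp=w(-.089,0,.161)
plan(s['tool_pos'],R.from_quat(s['eef_rot']),[(np.r_[hp[:2],.206],Rt,4)])
E
```

```text
[ 0.56718643 -0.07555962  0.29951624] [[-0.179  0.984 -0.001]
 [ 0.984  0.179  0.001]
 [ 0.001 -0.001 -1.   ]] [0.55277633 0.00475914 0.37999001]
2716 ((0.5668936371803284, -0.07732122391462326), (0.012027963064610958, 0.13127203285694122), 9.947461128234863) [ 0.56572587 -0.07106239  0.16388001] [0.1643069  0.16590353]
[-0.08957855  0.00608222  0.16388001] [[-0.09539496 -0.0616318   0.15936552]
 [-0.08376881  0.06313149  0.166293  ]]
[0, 0, 2.3, 0, 0, 0, -0.1, 0, 2.4, 0, 0, 0, 0, 0, 2.3, 0, 0, 0, -0.1, 0, 2.4, 0, 0, 0.01]
```

View pics/b.png

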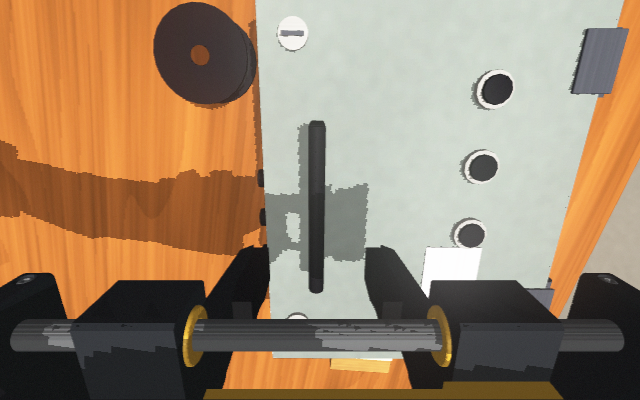

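The wrist view shows the handle at (316, 120–292) between the jaws. Its fitted middle is (0.567, -0.077), which matches the model. I'll go down and grip it.

Emit:
carry_out(motion=[0, 0, 2.3, 0, 0, 0, -0.1, 0, 2.4, 0, 0, 0, 0, 0, 2.3, 0, 0, 0, 0, 0, 2.4, 0, 0, 0])

```text
clock: 3.8
tool_pos: [0.5674, -0.0753, 0.2053]
eef_rot: [0.64, 0.769, 0.0, -0.0]
contact_force: [-1.1, -0.5, 0.1]
opening: 0.571
```

Emit:
carry_out(motion=[0, 0, 0, 0, 0, 0, 0, 0, 0, 0, 0, 0, 0, 0, 0, 0, 0, 0, 0, 0, 0, 0, 0, 0], hand=0, grip_force=40)

```text
clock: 4.3
tool_pos: [0.5675, -0.0775, 0.2064]
eef_rot: [0.641, 0.768, -0.0, -0.0]
contact_force: [-8.2, -1.0, 5.4]
opening: 0.14
```

```bash
python3 - <<'E'
from h import *
s=monitor.get_state();p0=s['tool_pos'];R0=R.from_quat(s['eef_rot']);print(toE(p0),s['contact_force'],s['opening'])
def hp(t): return w(.136-.225*np.cos(t)+.051*np.sin(t),0,.11+.225*np.sin(t)+.051*np.cos(t)+.045)
base=hp(0);Rt=frame(-ez,ex)
N=32
T_=[(p0+hp(1.14*i/N)-base,R0,1) for i in range(1,N+1)]
plan(p0,R0,T_)
E
```

```text
[-0.08889648 -0.00054813  0.20644469] [-8.16809805 -1.00432832  5.37786623] 0.13971843261987027
[0, 0.2, -0.8, 0, 0, 0, 0, 0.2, -0.8, 0, 0, 0, 0, 0.3, -0.8, 0, 0, 0, 0, 0.3, -0.7, 0, 0, 0, 0, 0.3, -0.8, 0, 0, 0, 0, 0.3, -0.8, 0, 0, 0, 0, 0.4, -0.7, 0, 0, 0, 0, 0.3, -0.7, 0, 0, 0]
[0, 0.5, -0.7, 0, 0, 0, 0, 0.4, -0.7, 0, 0, 0, 0, 0.5, -0.7, 0, 0, 0, 0, 0.4, -0.7, 0, 0, 0, 0, 0.5, -0.6, 0, 0, 0, 0, 0.6, -0.6, 0, 0, 0, 0, 0.5, -0.6, 0, 0, 0, 0, 0.6, -0.6, 0, 0, 0]
[0, 0.6, -0.6, 0, 0, 0, 0, 0.6, -0.5, 0, 0, 0, 0, 0.7, -0.6, 0, 0, 0, 0, 0.6, -0.5, 0, 0, 0, 0, 0.7, -0.4, 0, 0, 0, 0, 0.7, -0.5, 0, 0, 0, -0.1, 0.7, -0.4, 0, 0, 0, 0, 0.7, -0.4, 0, 0, 0]
[0, 0.7, -0.4, 0, 0, 0, 0, 0.8, -0.4, 0, 0, 0, 0, 0.7, -0.3, 0, 0, 0, 0, 0.8, -0.3, 0, 0, 0, 0, 0.8, -0.2, 0, 0, 0, 0, 0.7, -0.3, 0, 0, 0, 0, 0.8, -0.2, 0, 0, 0, 0, 0.8, -0.2, 0, 0, 0]
```

Emit:
carry_out(motion=[0, 0.2, -0.8, 0, 0, 0, 0, 0.2, -0.8, 0, 0, 0, 0, 0.3, -0.8, 0, 0, 0, 0, 0.3, -0.7, 0, 0, 0, 0, 0.3, -0.8, 0, 0, 0, 0, 0.3, -0.8, 0, 0, 0, 0, 0.4, -0.7, 0, 0, 0, 0, 0.3, -0.7, 0, 0, 0])

```text
clock: 5.3
tool_pos: [0.5904, -0.0735, 0.2671]
eef_rot: [0.641, 0.767, -0.0, -0.0]
contact_force: [-1.8, -1.2, -12.1]
opening: 0.118
```

Emit:
carry_out(motion=[0, 0.5, -0.7, 0, 0, 0, 0, 0.4, -0.7, 0, 0, 0, 0, 0.5, -0.7, 0, 0, 0, 0, 0.4, -0.7, 0, 0, 0, 0, 0.5, -0.6, 0, 0, 0, 0, 0.6, -0.6, 0, 0, 0, 0, 0.5, -0.6, 0, 0, 0, 0, 0.6, -0.6, 0, 0, 0])

```text
clock: 6.3
tool_pos: [0.6308, -0.0663, 0.3188]
eef_rot: [0.641, 0.767, 0.0, 0.001]
contact_force: [3.2, -4.1, -17.6]
opening: 0.107
```

Emit:
carry_out(motion=[0, 0.6, -0.6, 0, 0, 0, 0, 0.6, -0.5, 0, 0, 0, 0, 0.7, -0.6, 0, 0, 0, 0, 0.6, -0.5, 0, 0, 0, 0, 0.7, -0.4, 0, 0, 0, 0, 0.7, -0.5, 0, 0, 0, -0.1, 0.7, -0.4, 0, 0, 0, 0, 0.7, -0.4, 0, 0, 0])

```text
clock: 7.3
tool_pos: [0.6819, -0.0574, 0.355]
eef_rot: [0.641, 0.768, -0.001, -0.002]
contact_force: [4.9, -3.8, -28.6]
opening: 0.106
```

Emit:
carry_out(motion=[0, 0.7, -0.4, 0, 0, 0, 0, 0.8, -0.4, 0, 0, 0, 0, 0.7, -0.3, 0, 0, 0, 0, 0.8, -0.3, 0, 0, 0, 0, 0.8, -0.2, 0, 0, 0, 0, 0.7, -0.3, 0, 0, 0, 0, 0.8, -0.2, 0, 0, 0, 0, 0.8, -0.2, 0, 0, 0])

```text
clock: 8.3
tool_pos: [0.7409, -0.0471, 0.3782]
eef_rot: [0.641, 0.767, -0.002, -0.003]
contact_force: [-1.8, -3.7, -26.1]
opening: 0.109
```

```bash
python3 - <<'E'
from h import *
s=monitor.get_state();e=toE(s['tool_pos'])-[0,0,.045];print(e,s['contact_force'],s['opening'])
print('theta',np.arctan2(e[2]-.11,.136-e[0])-np.arctan2(.051,.225),np.hypot(e[2]-.11,.136-e[0]))
p=snap('side');save(p,'c.png')
E
```

```text
[ 0.08707944 -0.00070301  0.33320444] [ -1.8475809   -3.67991038 -26.14430792] 0.10905111216366577
theta 1.1321340107243292 0.22850261325589644
```

View pics/c.png

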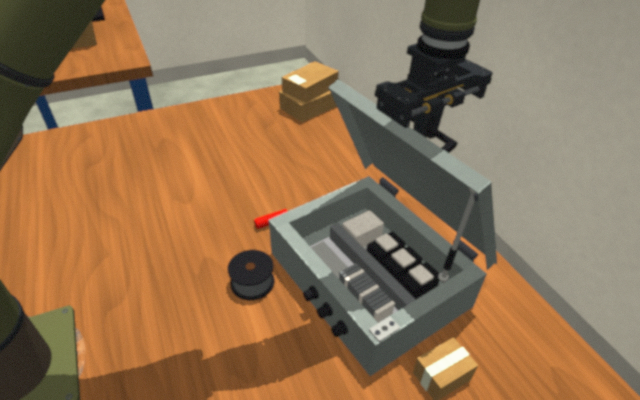

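The cover is up at about 1.13 rad, and the rod hangs at the right (470,195 to 445,275). The front right rim shows a pale plate near (385, 328). I'll relax, release narrowly and go up.

Emit:
carry_out(motion=[0, 0, 0.2, 0, 0, 0, 0, 0, 0, 0, 0, 0])

```text
clock: 8.6
tool_pos: [0.7417, -0.0469, 0.3784]
eef_rot: [0.641, 0.767, -0.0, -0.0]
contact_force: [-0.5, -3.6, -22.7]
opening: 0.111
```

Emit:
carry_out(motion=[0, 0, 0, 0, 0, 0, 0, 0, 0, 0, 0, 0, 0, 0, 0, 0, 0, 0, 0, 0, -1, 0, 0, 0, 0, 0, -2, 0, 0, 0, 0, 0, -4, 0, 0, 0, 0, 0, -4, 0, 0, 0], hand=2.4)

```text
clock: 9.48
tool_pos: [0.7422, -0.0467, 0.4913]
eef_rot: [0.641, 0.768, 0.001, 0.001]
contact_force: [-0.0, 0.4, 0.3]
opening: 0.274
```

```bash
python3 - <<'E'
from h import *
s=monitor.get_state();print(s['q'].round(2),s['contact_force'],s['tool_pos'],toE(s['tool_pos']))
E0_=None
for n in('side','scene'):
    p=snap(n);W=cloud(p);q=toE(W)
    for t in('stay_rod','rod_grip','cover','prop_hole'):
        for d in finder.masks_of(p,t)[:1]:
            m=d['pixels'];print(n,t,round(d['p'],2),d['extent'],np.nanmedian(q[m],0).round(3),np.nanpercentile(q[m],[3,97],axis=0).round(3).tolist())
    # cover top/inner plane fit: points with y' in central, z>.14
    m=(abs(q[...,1])<.16)&(q[...,2]>.15)&(q[...,2]<.34)&(q[...,0]>0)&(q[...,0]<.16)
    X=q[m];a=np.arctan2(X[:,2]-.11,.136-X[:,0]);print('theta',np.percentile(a,[10,30,50,70,90]),len(X))
    if n=='side':
        cv2.imwrite('pics/d.png',cv2.resize(p['frame'][180:380,330:530,::-1],(600,600),interpolation=cv2.INTER_CUBIC))
E
```

```text
[-0.02  0.78  0.07  0.77 -0.05  1.59  0.21] [-0.02936198  0.39409128  0.31592886] [ 0.74215303 -0.04672635  0.4912967 ] [ 0.08839441 -0.00058185  0.4912967 ]
side stay_rod 0.88 [443.3, 189.4, 476.7, 280.3] [ 0.028 -0.158  0.222] [[0.024, -0.161, 0.151], [0.032, -0.152, 0.324]]
side rod_grip 0.57 [446.5, 190.6, 477.8, 278.9] [ 0.028 -0.157  0.233] [[0.024, -0.162, 0.141], [0.077, -0.127, 0.33]]
side prop_hole 0.97 [267.0, 80.3, 491.2, 374.6] [ 0.027 -0.031  0.098] [[-0.133, -0.171, 0.009], [0.128, 0.169, 0.356]]
theta [1.18075741 1.19022617 1.20399286 1.23334913 1.31225782] 6010
scene cover 0.82 [190.1, 86.5, 328.0, 244.4] [0.088 0.037 0.249] [[0.036, -0.159, 0.129], [0.142, 0.173, 0.357]]
scene prop_hole 0.95 [190.5, 87.9, 365.9, 282.0] [0.087 0.06  0.189] [[-0.126, -0.158, 0.009], [0.141, 0.173, 0.354]]
theta [1.19972333 1.21409756 1.23494065 1.27887941 1.37910212] 9713
```

View pics/d.png

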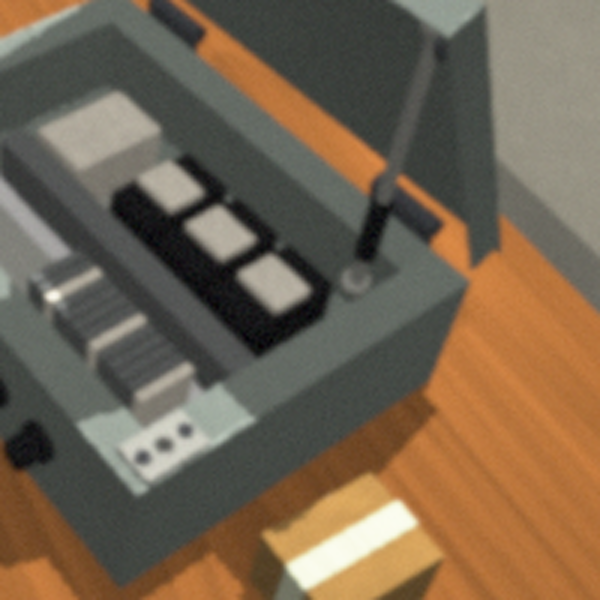

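```bash
python3 - <<'E'
from h import *
p=snap('side');W=cloud(p);q=toE(W);M=T(p)
for u,v in((377.7,332.3),(384.3,328),(392,323.3)):
    r=M[:3,:3]@np.array([(u-p['cx'])/p['fx'],(v-p['cy'])/p['fy'],1]);X=M[:3,3]+r*(.103-M[2,3])/r[2]
    print(toE(X).round(4),q[int(v),int(u)].round(4))
m=p['range_z']>0
g=p['frame'].min(-1)
sel=(abs(q[...,2]-.1035)<.004)&(g>150)&(q[...,1]<-.12)&(q[...,0]<-.05)
print(np.percentile(q[sel],[1,50,99],axis=0),sel.sum())
s=monitor.get_state();p0=s['tool_pos'];R0=R.from_quat(s['eef_rot'])
a=np.radians(42);z=np.cos(a)*-ez+np.sin(a)*ex  # tilt 42deg from vertical
Rg=frame(z,ey);G=w(.028,-.1555,.192)
tcp=G-.045*Rg.as_matrix()[:,2]
pre=tcp-.13*Rg.as_matrix()[:,2]
print('tcp',tcp,'pre',pre)
f=w(-.06,-.06,.49)
plan(p0,R0,[(f,R.from_rotvec(0.0*ez)*R0*R.from_rotvec([0,0,-.6]),4),(w(-.13,-.1555,.42),frame(-ez*np.cos(a/2)+ex*np.sin(a/2),ey),7),(pre,Rg,5)])
E
```

```text
[-0.1159 -0.1562  0.103 ] [-0.1169 -0.1555  0.1038]
[-0.102 -0.156  0.103] [-0.0974 -0.1515  0.0932]
[-0.0858 -0.1562  0.103 ] [-0.0867 -0.1568  0.1053]
[[-0.13037121 -0.1690114   0.09954955]
 [-0.09978755 -0.15205392  0.1015718 ]
 [-0.05155871 -0.12293469  0.10510582]] 617
tcp [ 0.67991843 -0.21500498  0.22544152] pre [ 0.59425248 -0.23010729  0.32205034]
[-1.5, -3.7, 0, 0, 0, -0.15, -0.9, -3.9, -0.1, 0, 0, -0.15, -0.3, -4, 0, 0, 0, -0.15, 0.3, -3.9, -0.1, 0, 0, -0.15, -0.6, -1.6, 1, -0.03, -0.05, -0.14, -0.2, -1.7, 1, -0.02, -0.05, -0.13, 0, -1.7, 0.9, -0.03, -0.04, -0.14, 0.3, -1.8, 0.9, -0.02, -0.05, -0.14]
[0.5, -1.7, 0.8, -0.03, -0.05, -0.13, 0.8, -1.6, 0.8, -0.02, -0.05, -0.14, 1.1, -1.5, 0.7, -0.03, -0.05, -0.14, -0.1, 0, 2.1, 0, -0.07, 0, 0.1, 0, 2.1, 0, -0.08, 0, 0.3, 0, 2.1, 0, -0.07, 0, 0.4, 0, 2.1, 0, -0.07, 0, 0.5, 0, 2, 0, -0.07, 0]
```

The middle dot at (384, 328) is a real hole: the depth there is 10 mm lower, x' ≈ -0.102 and y' ≈ -0.156. The outer two dots are screws. Moving to the pre-grasp in front of the rod.

Emit:
carry_out(motion=[-1.5, -3.7, 0, 0, 0, -0.15, -0.9, -3.9, -0.1, 0, 0, -0.15, -0.3, -4, 0, 0, 0, -0.15, 0.3, -3.9, -0.1, 0, 0, -0.15, -0.6, -1.6, 1, -0.03, -0.05, -0.14, -0.2, -1.7, 1, -0.02, -0.05, -0.13, 0, -1.7, 0.9, -0.03, -0.04, -0.14, 0.3, -1.8, 0.9, -0.02, -0.05, -0.14], hand=3.6)

```text
clock: 11.02
tool_pos: [0.5759, -0.1925, 0.4503]
eef_rot: [0.117, 0.987, 0.009, 0.107]
contact_force: [0.2, -0.8, 1.0]
opening: 0.409
```

Emit:
carry_out(motion=[0.5, -1.7, 0.8, -0.03, -0.05, -0.13, 0.8, -1.6, 0.8, -0.02, -0.05, -0.14, 1.1, -1.5, 0.7, -0.03, -0.05, -0.14, -0.1, 0, 2.1, 0, -0.07, 0, 0.1, 0, 2.1, 0, -0.08, 0, 0.3, 0, 2.1, 0, -0.07, 0, 0.4, 0, 2.1, 0, -0.07, 0, 0.5, 0, 2, 0, -0.07, 0])

```text
clock: 12.02
tool_pos: [0.5976, -0.2348, 0.3293]
eef_rot: [-0.086, 0.932, 0.038, 0.349]
contact_force: [12.0, -5.2, 7.5]
opening: 0.414
```

Emit:
carry_out(motion=[0, 0, 0, 0, 0, 0, 0, 0, 0, 0, 0, 0])

```text
clock: 12.28
tool_pos: [0.5989, -0.2355, 0.3315]
eef_rot: [-0.085, 0.932, 0.036, 0.351]
contact_force: [-0.1, 0.8, -0.4]
opening: 0.407
```

```bash
python3 - <<'E'
from h import *
p=snap('wrist');s=p['_s'];W=cloud(p);q=toE(W);save(p,'e.png')
print(s['q'].round(2),s['tool_pos'],toE(s['tool_pos']),R.from_quat(s['eef_rot']).as_matrix()[:,2].round(3))
for t in('stay_rod','rod_grip','prop_hole'):
    for d in finder.masks_of(p,t)[:1]:
        m=d['pixels'];print(t,round(d['p'],2),d['extent'],np.nanmedian(q[m],0).round(4),np.nanpercentile(q[m],[3,97],axis=0).round(3).tolist())
        if t=='stay_rod':
            X=q[m];
            for z in np.arange(.14,.34,.02):
                k=abs(X[:,2]-z)<.01
                if k.sum()>5: print(z.round(2),k.sum(),np.median(X[k],0).round(4))
E
```

```text
[ 0.9   0.67 -0.7   1.94  0.14  0.04  2.06] [ 0.59889148 -0.23553461  0.33152891] [-0.08547158 -0.1616503   0.33152891] [ 0.647  0.127 -0.752]
stay_rod 0.9 [307.7, 145.2, 333.1, 381.7] [ 0.029  -0.1567  0.2414] [[0.026, -0.162, 0.149], [0.052, -0.151, 0.334]]
0.14 103 [ 0.0275 -0.1561  0.1482]
0.16 212 [ 0.029  -0.1563  0.1551]
0.18 233 [ 0.0274 -0.1566  0.1808]
0.2 300 [ 0.0277 -0.1567  0.2   ]
0.22 269 [ 0.0288 -0.157   0.2182]
0.24 251 [ 0.0295 -0.1567  0.2403]
0.26 256 [ 0.0295 -0.1565  0.2602]
0.28 309 [ 0.0295 -0.1566  0.2805]
0.3 111 [ 0.0298 -0.1567  0.2934]
0.32 295 [ 0.0293 -0.1567  0.3245]
rod_grip 0.68 [314.4, 141.0, 332.4, 386.2] [ 0.029  -0.1565  0.2422] [[0.026, -0.161, 0.15], [0.032, -0.151, 0.334]]
prop_hole 0.6 [293.6, 1.9, 639.6, 399.0] [ 0.0689 -0.0041  0.098 ] [[-0.05, -0.166, 0.009], [0.135, 0.167, 0.327]]
```

View pics/e.png

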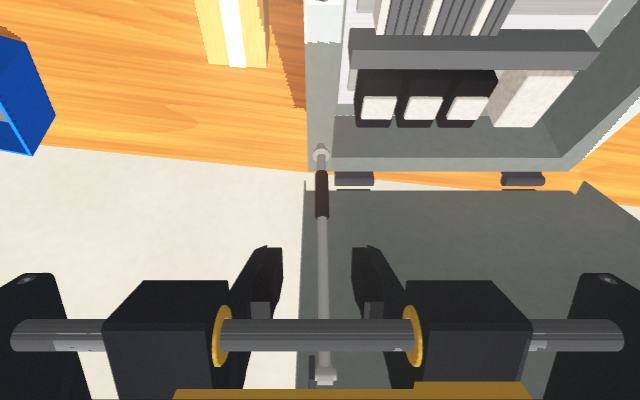

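The wrist view shows the rod hanging at column 322, from (325, 375) down to the foot at (321, 152), with the sleeve at rows 172–215. Joint 6 is at its lower limit, so the tool can't tip further forward. I'll lead the wrist round sideways to flip it while I'm still clear.

Emit:
carry_out(motion=[0, 0, -0.5, 0.11, 0, 0, 0, 0, -0.5, 0.11, 0, 0, 0, 0, 0, 0.11, 0, 0, 0, 0, 0, 0.12, 0, 0, 0, 0, 0, 0, 0, 0])

```text
clock: 13.1
tool_pos: [0.5799, -0.2254, 0.3183]
eef_rot: [-0.081, 0.947, 0.008, 0.309]
contact_force: [0.2, -0.5, 0.4]
opening: 0.409
```

```bash
python3 - <<'E'
from h import *
s=monitor.get_state()
print(s['q'].round(2),s['tool_pos'],toE(s['tool_pos']),R.from_quat(s['eef_rot']).as_matrix()[:,2].round(3))
p0=s['tool_pos'];Rc=R.from_quat(s['eef_rot'])
def D(t): a=np.radians(t);return frame(-ez*np.cos(a)+ex*np.sin(a),ey)
B=D(60);base=D(41)
mid=base*R.from_rotvec([.38,-.28,0])
plan(p0,Rc,[(p0,mid,4),(p0,B,4)])
E
```

```text
[ 0.88  0.65 -0.73  1.98  1.21  0.14  0.96] [ 0.57991364 -0.22540008  0.31826422] [-0.1024017  -0.14837483  0.31826422] [ 0.585  0.066 -0.808]
[0, 0, 0, 0.09, -0.09, 0.01, 0, 0, 0, 0.08, -0.09, 0.01, 0, 0, 0, 0.09, -0.09, 0, 0, 0, 0, 0.09, -0.09, 0.01, 0, 0, 0, -0.09, -0.01, 0.02, 0, 0, 0, -0.1, -0.02, 0.01, 0, 0, 0, -0.09, -0.01, 0.02, 0, 0, 0, -0.1, -0.01, 0.01]
```

Emit:
carry_out(motion=[0, 0, 0, 0.09, -0.09, 0.01, 0, 0, 0, 0.08, -0.09, 0.01, 0, 0, 0, 0.09, -0.09, 0, 0, 0, 0, 0.09, -0.09, 0.01, 0, 0, 0, 0, 0, 0])

```text
clock: 13.72
tool_pos: [0.5629, -0.2294, 0.2983]
eef_rot: [-0.046, 0.923, -0.086, 0.372]
contact_force: [-1.0, 0.1, -0.3]
opening: 0.41
```

```bash
python3 - <<'E'
from h import *
s=monitor.get_state()
print(s['q'].round(2),toE(s['tool_pos']),toE(R.from_quat(s['eef_rot']).as_matrix().T+np.r_[E0,0]).round(3))
p0=s['tool_pos'];Rc=R.from_quat(s['eef_rot'])
def D(t): a=np.radians(t);return frame(-ez*np.cos(a)+ex*np.sin(a),ey)
B=D(62);zt=B.as_matrix()[:,2]
G=w(.0285,-.1565,.19);tcp=G-.047*zt
plan(p0,Rc,[(tcp-.12*zt,B,6)])
E
```

```text
[ 1.    0.8  -1.07  2.19  2.24  0.67 -0.03] [-0.11983567 -0.14939931  0.29834793] [[-0.733 -0.022 -0.68 ]
 [ 0.15   0.97  -0.193]
 [ 0.663 -0.244 -0.708]]
[0.3, 0, 0.4, -0.04, -0.06, 0.01, 0.4, -0.1, 0.4, -0.04, -0.05, 0.01, 0.4, 0, 0.3, -0.04, -0.06, 0.01, 0.3, -0.1, 0.3, -0.04, -0.05, 0.01, 0.5, -0.1, 0.3, -0.04, -0.06, 0.01, 0.4, -0.1, 0.3, -0.04, -0.05, 0.01]
```

Emit:
carry_out(motion=[0.3, 0, 0.4, -0.04, -0.06, 0.01, 0.4, -0.1, 0.4, -0.04, -0.05, 0.01, 0.4, 0, 0.3, -0.04, -0.06, 0.01, 0.3, -0.1, 0.3, -0.04, -0.05, 0.01, 0.5, -0.1, 0.3, -0.04, -0.06, 0.01, 0.4, -0.1, 0.3, -0.04, -0.05, 0.01, 0, 0, 0, 0, 0, 0])

```text
clock: 14.6
tool_pos: [0.5664, -0.2393, 0.268]
eef_rot: [-0.075, 0.854, 0.042, 0.513]
contact_force: [0.1, 0.6, -0.3]
opening: 0.414
```

```bash
python3 - <<'E'
from h import *
s=monitor.get_state()
print(s['q'].round(2),toE(s['tool_pos']),toE(R.from_quat(s['eef_rot']).as_matrix().T+np.r_[E0,0]).round(3))
p0=s['tool_pos'];Rc=R.from_quat(s['eef_rot'])
def D(t): a=np.radians(t);return frame(-ez*np.cos(a)+ex*np.sin(a),ey)
B=D(62);zt=B.as_matrix()[:,2]
G=w(.0285,-.1565,.19);tcp=G-.047*zt
plan(p0,Rc,[(tcp-.06*zt,B,4),(tcp,B,4)])
p=snap('wrist');save(p,'f.png');W=cloud(p);q=toE(W)
for d in finder.masks_of(p,'stay_rod')[:1]:
        X=q[d['pixels']]
        for z in np.arange(.14,.34,.02):
                k=abs(X[:,2]-z)<.01
                if k.sum()>5: print(z.round(2),k.sum(),np.median(X[k],0).round(4))
E
```

```text
[ 1.27  1.18 -1.3   2.22  2.73  0.61 -0.08] [-0.11813489 -0.15968369  0.26797668] [[-0.471 -0.003 -0.882]
 [ 0.002  1.    -0.005]
 [ 0.882 -0.005 -0.471]]
[0, 0.1, 1.5, 0, 0, 0, 0, 0.1, 1.5, 0, 0, 0, 0, 0.1, 1.4, 0, 0, 0, 0, 0, 1.5, 0, 0, 0, 0, 0, 1.5, 0, 0, 0, 0, 0, 1.5, 0, 0, 0, 0, 0.1, 1.5, 0, 0, 0, 0, 0, 1.5, 0, 0, 0]
0.14 173 [ 0.0293 -0.1563  0.1458]
0.16 261 [ 0.0292 -0.1563  0.1572]
0.18 320 [ 0.0274 -0.1567  0.1805]
0.2 324 [ 0.0276 -0.157   0.1998]
0.22 271 [ 0.0289 -0.1562  0.2184]
0.24 235 [ 0.0293 -0.1561  0.2401]
0.26 258 [ 0.0297 -0.1565  0.26  ]
0.28 142 [ 0.0295 -0.1568  0.2757]
0.3 51 [ 0.0294 -0.156   0.3079]
0.32 322 [ 0.0295 -0.1568  0.3217]
```

View pics/f.png

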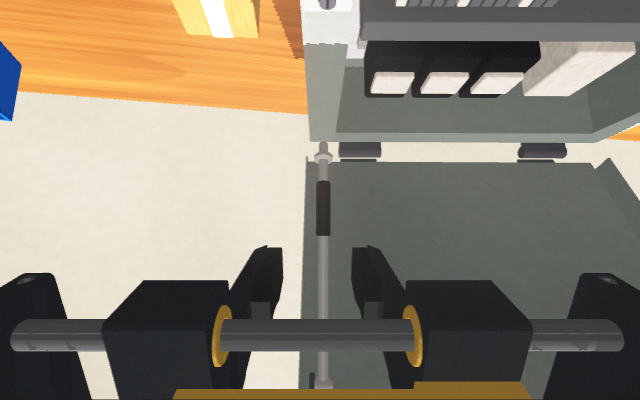

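```bash
python3 - <<'E'
from h import *
s=monitor.get_state()
p0=s['tool_pos'];Rc=R.from_quat(s['eef_rot'])
zt=Rc.as_matrix()[:,2]
G=w(.0335,-.1565,.193);tcp=G-.046*zt
plan(p0,Rc,[(tcp-.05*zt,Rc,5),(tcp,Rc,4)])
E
```

```text
[0, 0, 1.5, 0, 0, 0, -0.1, 0.1, 1.4, 0, 0, 0, 0, 0, 1.5, 0, 0, 0, -0.1, 0.1, 1.5, 0, 0, 0, 0, 0, 1.4, 0, 0, 0, 0, 0, 1.3, 0, 0, 0, 0, 0, 1.2, 0, 0, 0, 0, 0, 1.3, 0, 0, 0]
[0, 0, 1.2, 0, 0, 0]
```

Emit:
carry_out(motion=[0, 0, 1.5, 0, 0, 0, -0.1, 0.1, 1.4, 0, 0, 0, 0, 0, 1.5, 0, 0, 0, -0.1, 0.1, 1.5, 0, 0, 0, 0, 0, 1.4, 0, 0, 0, 0, 0, 0, 0, 0, 0])

```text
clock: 15.45
tool_pos: [0.6317, -0.2239, 0.2378]
eef_rot: [-0.076, 0.852, 0.043, 0.516]
contact_force: [-0.0, 0.1, -0.3]
opening: 0.408
```

```bash
python3 - <<'E'
from h import *
s=monitor.get_state()
print(s['q'].round(2),toE(s['tool_pos']),toE(R.from_quat(s['eef_rot']).as_matrix().T+np.r_[E0,0]).round(3))
p0=s['tool_pos'];Rc=R.from_quat(s['eef_rot'])
zt=Rc.as_matrix()[:,2]
G=w(.0335,-.1565,.193);tcp=G-.046*zt
plan(p0,Rc,[(tcp,Rc,5)])
E
```

```text
[ 1.14  1.25 -1.26  2.1   2.75  0.63 -0.06] [-0.05117278 -0.15590639  0.23775962] [[-0.465 -0.005 -0.885]
 [ 0.001  1.    -0.006]
 [ 0.885 -0.003 -0.465]]
[0, 0, 1, 0, 0, 0, 0, 0, 1, 0, 0, 0, 0, 0, 1, 0, 0, 0, 0, 0, 1, 0, 0, 0, 0, 0, 1, 0, 0, 0]
```

Emit:
carry_out(motion=[0, 0, 1, 0, 0, 0, 0, 0, 1, 0, 0, 0, 0, 0, 1, 0, 0, 0, 0, 0, 1, 0, 0, 0, 0, 0, 1, 0, 0, 0])

```text
clock: 16.08
tool_pos: [0.6751, -0.2168, 0.2147]
eef_rot: [-0.076, 0.852, 0.042, 0.516]
contact_force: [-0.6, 0.7, 0.2]
opening: 0.406
```

Emit:
carry_out(motion=[0, 0, 0, 0, 0, 0, 0, 0, 0, 0, 0, 0, 0, 0, 0, 0, 0, 0, 0, 0, 0, 0, 0, 0], hand=0, grip_force=15)

```text
clock: 16.58
tool_pos: [0.674, -0.2158, 0.2152]
eef_rot: [-0.077, 0.852, 0.043, 0.515]
contact_force: [0.0, 3.3, -0.4]
opening: 0.122
```

```bash
cat >> h.py <<'E'
def st():
    s=monitor.get_state();Rc=R.from_quat(s['eef_rot']);e=toE(s['tool_pos']);F=s['contact_force']
    print('t',s['clock'],'q',s['q'].round(2),'op',round(s['opening']*88,1),'E',e.round(4),'zt',(toE(Rc.as_matrix()[:,2]+np.r_[E0,0])).round(3),'F_E',np.round([F@ex,F@ey,F[2]],1))
    return s,e,Rc
def pivot(th): return np.array([.136-.245*np.cos(th),.11+.245*np.sin(th)])
def foot2(th,ph): return pivot(th)+.1827*np.array([-np.sin(ph),-np.cos(ph)])
def grip2(th,ph): return pivot(th)+.1377*np.array([-np.sin(ph),-np.cos(ph)])
E
python3 - <<'E'
from h import *
s,e,Rc=st()
p=snap('side');q=toE(cloud(p));save(p,'g.png')
for d in finder.masks_of(p,'stay_rod')[:1]: print(d['p'],np.nanmedian(q[d['pixels']],0),np.nanpercentile(q[d['pixels']],[3,97],axis=0))
E
```

```text
t 16.575 q [ 1.07  1.3  -1.23  2.    2.76  0.62 -0.04] op 10.8 E [-0.008  -0.1553  0.2152] zt [ 0.885 -0.001 -0.465] F_E [ 0.6  3.2 -0.4]
0.53 [ 0.02815249 -0.15715074  0.27435287] [[ 0.0254369  -0.16002239  0.21813062]
 [ 0.09048661 -0.11572035  0.33289604]]
```

```bash
cat >> h.py <<'E'
from scipy.optimize import fsolve
def ik(fx,fz): return fsolve(lambda v:foot2(*v)-[fx,fz],[.8,.35])
RG=.1388
def gp(th,ph): return pivot(th)+RG*np.array([-np.sin(ph),-np.cos(ph)])
def fk(g,guess=(.8,.35)): return fsolve(lambda v:gp(*v)-g,guess)
E
python3 - <<'E'
from h import *
s,e,Rc=st()
th0=1.139;ph0=.006
g0=gp(th0,ph0);tgt=ik(-.102,.122);print('target',tgt,gp(*tgt),'seated',ik(-.102,.103),ik(-.102,.108))
L=[(th0,ph0+(.36-ph0)*i/8) for i in range(1,9)]+[(th0+(tgt[0]-th0)*i/16,.36+(tgt[1]-.36)*i/16) for i in range(1,17)]
for a in L[7::4]: print(np.round(a,3),foot2(*a).round(3))
T_=[]
for a in L:
    d=gp(*a)-g0;T_.append((s['tool_pos']+d[0]*ex+d[1]*ez,Rc,1))
plan(s['tool_pos'],Rc,T_)
E
```

```text
t 16.675 q [ 1.07  1.3  -1.23  2.    2.76  0.62 -0.04] op 11.2 E [-0.008  -0.1553  0.2152] zt [ 0.885 -0.001 -0.465] F_E [ 0.3  3.1 -0.2]
target [0.82522948 0.4038546 ] [-0.0847488   0.16236838] seated [0.74575716 0.32321908] [0.7669033  0.34381402]
[1.139 0.36 ] [-0.031  0.162]
[1.061 0.371] [-0.05   0.154]
[0.982 0.382] [-0.068  0.144]
[0.904 0.393] [-0.086  0.134]
[0.825 0.404] [-0.102  0.122]
[0.3, 0, -0.6, 0, 0, 0, 0.2, 0, -0.5, 0, 0, 0, 0.2, 0, -0.6, 0, 0, 0, 0.2, 0, -0.6, 0, 0, 0, 0.2, 0, -0.6, 0, 0, 0, 0.1, 0, -0.6, 0, 0, 0, 0.2, 0, -0.6, 0, 0, 0, 0, 0, -0.6, 0, 0, 0]
[0.4, 0, -0.3, 0, 0, 0, 0.4, 0, -0.3, 0, 0, 0, 0.4, 0, -0.3, 0, 0, 0, 0.4, 0, -0.3, 0, 0, 0, 0.4, 0, -0.3, 0, 0, 0, 0.5, 0, -0.3, 0, 0, 0, 0.4, 0, -0.3, 0, 0, 0, 0.4, 0, -0.3, 0, 0, 0]
[0.4, 0, -0.2, 0, 0, 0, 0.5, 0, -0.3, 0, 0, 0, 0.4, 0, -0.2, 0, 0, 0, 0.4, 0, -0.3, 0, 0, 0, 0.5, 0, -0.2, 0, 0, 0, 0.4, 0, -0.2, 0, 0, 0, 0.5, 0, -0.2, 0, 0, 0, 0.4, 0, -0.2, 0, 0, 0]
```

Emit:
carry_out(motion=[0.3, 0, -0.6, 0, 0, 0, 0.2, 0, -0.5, 0, 0, 0, 0.2, 0, -0.6, 0, 0, 0, 0.2, 0, -0.6, 0, 0, 0, 0.2, 0, -0.6, 0, 0, 0, 0.1, 0, -0.6, 0, 0, 0, 0.2, 0, -0.6, 0, 0, 0, 0, 0, -0.6, 0, 0, 0], grip_force=45)

```text
clock: 17.68
tool_pos: [0.6259, -0.2243, 0.2237]
eef_rot: [-0.076, 0.853, 0.043, 0.515]
contact_force: [-0.4, 4.7, -2.5]
opening: 0.111
```

```bash
python3 - <<'E'
from h import *
s,e,Rc=st()
print(e[[0,2]]+.046*np.array([.885,-.465]),gp(1.139,.36))
p=snap('wrist');q=toE(cloud(p));save(p,'h.png')
for d in finder.masks_of(p,'stay_rod')[:1]:
    X=q[d['pixels']];print(d['p'],d['extent'])
    for z in np.arange(.14,.34,.02):
        k=abs(X[:,2]-z)<.01
        if k.sum()>5: print(z.round(2),k.sum(),np.median(X[k],0).round(4))
E
```

```text
t 17.675 q [ 1.15  1.28 -1.26  2.11  2.77  0.65 -0.05] op 9.8 E [-0.057  -0.1553  0.2237] zt [ 0.885 -0.001 -0.466] F_E [ 0.4  4.7 -2.5]
[-0.01625979  0.20234223] [-0.01542888  0.20261031]
0.9 [294.6, 159.6, 336.1, 386.7]
0.14 142 [-0.0374 -0.1565  0.1483]
0.16 1029 [-0.0368 -0.1564  0.1617]
0.18 1007 [-0.0296 -0.1563  0.1815]
0.2 1077 [-0.0234 -0.1567  0.1998]
0.22 338 [-0.0183 -0.1566  0.2134]
0.24 515 [-0.0054 -0.1565  0.2417]
0.26 69 [-0.0019 -0.156   0.2512]
```

View pics/h.png

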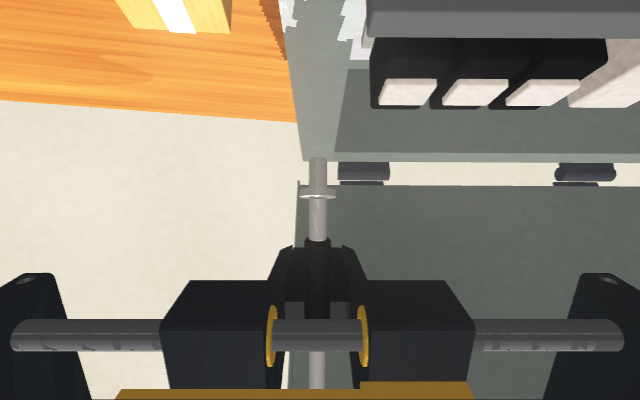

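The rod is held between the pads. The collar is at (317, 195) and the pin at (317, 170). Its foot is at (-0.03, 0.16), as predicted. Now I'll lower the cover with the rod.

Emit:
carry_out(motion=[0.4, 0, -0.3, 0, 0, 0, 0.4, 0, -0.3, 0, 0, 0, 0.4, 0, -0.3, 0, 0, 0, 0.4, 0, -0.3, 0, 0, 0, 0.4, 0, -0.3, 0, 0, 0, 0.5, 0, -0.3, 0, 0, 0, 0.4, 0, -0.3, 0, 0, 0, 0.4, 0, -0.3, 0, 0, 0])

```text
clock: 18.77
tool_pos: [0.5903, -0.2306, 0.2061]
eef_rot: [-0.076, 0.853, 0.043, 0.515]
contact_force: [1.3, 5.6, -0.5]
opening: 0.115
```

```bash
python3 - <<'E'
from h import *
s,e,Rc=st()
g=e[[0,2]]+.046*np.array([.885,-.466]);print(g,fk(g))
E
```

```text
t 18.775 q [ 1.21  1.32 -1.25  2.18  2.82  0.69 -0.05] op 10.1 E [-0.0931 -0.1553  0.2061] zt [ 0.885 -0.001 -0.465] F_E [ 2.2  5.3 -0.5]
[-0.05239703  0.18469545] [0.97974611 0.38303596]
```

Emit:
carry_out(motion=[0.4, 0.1, -0.2, 0, 0, 0, 0.5, 0, -0.3, 0, 0, 0, 0.4, 0, -0.2, 0, 0, 0, 0.4, 0, -0.3, 0, 0, 0, 0.5, 0, -0.2, 0, 0, 0, 0.4, 0, -0.2, 0, 0, 0, 0, 0, 0, 0, 0, 0])

```text
clock: 19.65
tool_pos: [0.5659, -0.2348, 0.1887]
eef_rot: [-0.076, 0.853, 0.043, 0.515]
contact_force: [-0.5, 4.8, -4.1]
opening: 0.11
```

```bash
python3 - <<'E'
from h import *
s,e,Rc=st()
g=e[[0,2]]+.046*np.array([.885,-.466]);v=fk(g);print(g,v,foot2(*v))
p=snap('wrist');q=toE(cloud(p));save(p,'i.png')
for d in finder.masks_of(p,'stay_rod')[:1]:
    X=q[d['pixels']];print(d['p'],d['extent'])
    for z in np.arange(.11,.24,.01):
        k=abs(X[:,2]-z)<.005
        if k.sum()>5: print(z.round(2),k.sum(),np.median(X[k],0).round(4))
print(proj(p,[w(-.102,-.1555,.103),w(v[0]*0+foot2(*v)[0],-.1555,foot2(*v)[1])]))
cv2.imwrite('pics/i2.png',cv2.resize(p['frame'][40:290,200:450,::-1],(750,750))[:600])
E
```

```text
t 19.65 q [ 1.24  1.36 -1.25  2.23  2.86  0.71 -0.04] op 9.6 E [-0.1179 -0.1552  0.1887] zt [ 0.884 -0.003 -0.467] F_E [ 0.3  4.8 -4.1]
[-0.07714361  0.16730342] [0.8591213  0.39283077] [-0.09394876  0.12674732]
0.93 [295.9, 160.1, 336.8, 386.5]
0.11 120 [-0.1001 -0.1565  0.1135]
0.12 434 [-0.0996 -0.1564  0.1202]
0.13 637 [-0.0981 -0.1564  0.1289]
0.14 438 [-0.0931 -0.1563  0.1398]
0.15 593 [-0.0902 -0.1563  0.15  ]
0.16 569 [-0.0866 -0.1563  0.1596]
0.17 520 [-0.0823 -0.1566  0.1699]
0.18 343 [-0.0788 -0.1566  0.1785]
0.2 185 [-0.0671 -0.1565  0.2019]
0.21 293 [-0.0636 -0.1565  0.21  ]
0.22 99 [-0.0607 -0.156   0.2167]
[[319.38526627 135.37301896]
 [319.06634391 194.06334501]]
```

View pics/i2.png

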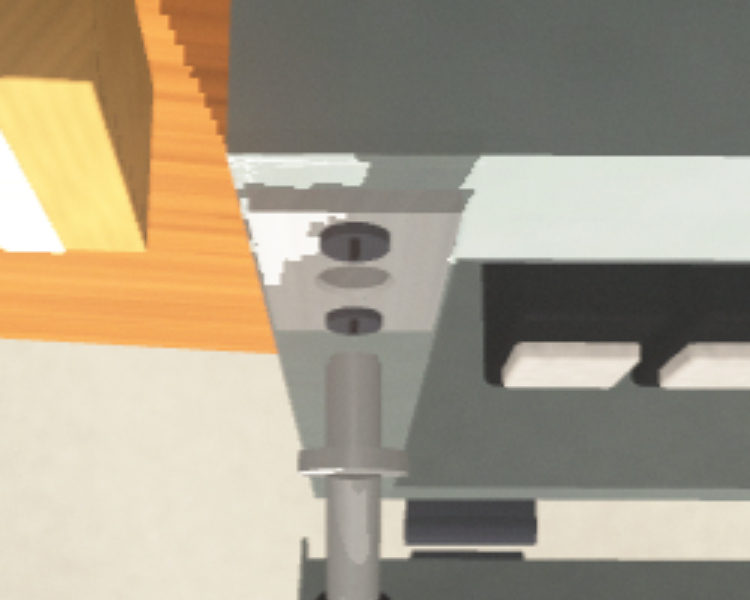

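Close view: the keeper plate has its hole at crop (353, 277), between two screws. The pin tip at crop (353, 355) is behind and above the plate. I'll work out the hole from this view.

```bash
python3 - <<'E'
from h import *
p=snap('wrist');M=T(p)
def hit(u,v,z):
    r=M[:3,:3]@np.array([(u-p['cx'])/p['fx'],(v-p['cy'])/p['fy'],1]);return toE(M[:3,3]+r*(z-M[2,3])/r[2]).round(4)
f=lambda c,r:(200+c/3,40+r/3)
print('hole',hit(*f(353,277),.103),'near/far edge',hit(*f(353,288),.103),hit(*f(353,266),.103),'lr',hit(*f(316,277),.103),hit(*f(390,277),.103))
print('plate near/far',hit(*f(353,331),.103),hit(*f(353,211),.103))
print('pin tip rear-bottom & collar',hit(*f(353,355),.114), hit(*f(353,470),.1265))
q=toE(cloud(p));pl=q[75:150,285:350].reshape(-1,3);k=abs(pl[:,2]-.103)<.012
print('plate z',np.percentile(pl[k][:,2],[10,50,90]))
for v in range(124,142): print(v,q[v,316:320].mean(0).round(4))
E
```

```text
hole [-0.1055 -0.1562  0.103 ] near/far edge [-0.1014 -0.1562  0.103 ] [-0.1093 -0.1562  0.103 ] lr [-0.1054 -0.1613  0.103 ] [-0.1055 -0.1511  0.103 ]
plate near/far [-0.0825 -0.1562  0.103 ] [-0.1257 -0.1563  0.103 ]
pin tip rear-bottom & collar [-0.1051 -0.1562  0.114 ] [-0.0864 -0.1561  0.1265]
plate z [0.09504581 0.10051775 0.1017358 ]
124 [-0.1135 -0.1563  0.1028]
125 [-0.113  -0.1563  0.103 ]
126 [-0.1118 -0.1563  0.1029]
127 [-0.1071 -0.1563  0.1014]
128 [-0.1057 -0.1563  0.1012]
129 [-0.0952 -0.1563  0.0974]
130 [nan nan nan]
131 [-0.0952 -0.1563  0.0983]
132 [-0.0953 -0.1563  0.0988]
133 [-0.0955 -0.1563  0.0993]
134 [-0.0952 -0.1563  0.0997]
135 [-0.0951 -0.1563  0.1001]
136 [-0.0952 -0.1563  0.1006]
137 [-0.0947 -0.1563  0.1009]
138 [-0.0949 -0.1563  0.1014]
139 [-0.0929 -0.1563  0.1012]
140 [-0.0921 -0.1563  0.1013]
141 [-0.0905 -0.1563  0.1012]
```

```bash
python3 - <<'E'
from h import *
s,e,Rc=st()
p=snap('wrist')
g=e[[0,2]]+.046*np.array([.884,-.467]);v=fk(g);f=foot2(*v);a=v[1]-.31
d=np.array([-np.sin(a),-np.cos(a)]);n=np.array([-d[1],d[0]])
t=f+.014*d
for nm,x in(('tip front',t-.004*n),('tip c',t),('tip rear',t+.004*n),('collar front',f-.008*n),('collar rear',f+.008*n)):
    print(nm,x.round(4),proj(p,w(x[0],-.1562,x[1])).round(1),'or',proj(p,w(x[0],-.1562,x[1])).round(1)*3-[600,120])
print(toE(T(p)[:3,3]))
E
```

```text
t 19.8 q [ 1.24  1.36 -1.24  2.23  2.86  0.71 -0.04] op 9.9 E [-0.1177 -0.1552  0.1887] zt [ 0.884 -0.003 -0.467] F_E [ 0.9  4.5 -3.9]
tip front [-0.099  0.113] [[317.6 160.4]] or [[352.8 361.2]]
tip c [-0.095   0.1127] [[317.6 162.3]] or [[352.8 366.9]]
tip rear [-0.091   0.1123] [[317.5 164.1]] or [[352.5 372.3]]
collar front [-0.1018  0.1273] [[317.4 191.9]] or [[352.2 455.7]]
collar rear [-0.0859  0.126 ] [[317.4 195.8]] or [[352.2 467.4]]
[-0.22871204 -0.15631608  0.1522013 ]
```

```bash
python3 - <<'E'
from h import *
s,e,Rc=st()
g=e[[0,2]]+.046*np.array([.884,-.467]);v=fk(g);print(foot2(*v))
T_=[];
L=[(-.098,.1235),(-.1025,.1205)]+[(-.1025,z) for z in np.arange(.1195,.1024,-.001)]
for fx,fz in L:
    d=gp(*ik(fx,fz))-g;T_.append((s['tool_pos']+d[0]*ex+d[1]*ez,Rc,1))
plan(s['tool_pos'],Rc,T_,dp=2)
# jacobian: d grip per mm foot z and x, in tool x,z
for dx,dz in((.001,0),(0,.001)):
    d=(gp(*ik(-.1025+dx,.112+dz))-gp(*ik(-.1025,.112)))
    print(dx,dz,(Rc.inv().apply(d[0]*ex+d[1]*ez)*100).round(3))
E
```

```text
t 19.85 q [ 1.24  1.36 -1.24  2.23  2.86  0.71 -0.04] op 9.9 E [-0.1177 -0.1552  0.1887] zt [ 0.884 -0.003 -0.467] F_E [ 1.1  5.4 -4.1]
[-0.09384733  0.12663696]
[0.47, 0, -0.21, 0, 0, 0, 0.47, 0, -0.24, 0, 0, 0, 0.09, 0, 0.03, 0, 0, 0, 0.09, 0, 0.03, 0, 0, 0, 0.09, 0, 0.03, 0, 0, 0, 0.09, 0, 0.02, 0, 0, 0, 0.1, 0, 0.03, 0, 0, 0, 0.09, 0.01, 0.03, 0, 0, 0]
[0.09, 0, 0.03, 0, 0, 0, 0.09, 0, 0.03, 0, 0, 0, 0.09, 0, 0.03, 0, 0, 0, 0.09, 0, 0.02, 0, 0, 0, 0.09, 0, 0.03, 0, 0, 0, 0.09, 0, 0.03, 0, 0, 0, 0.09, 0, 0.03, 0, 0, 0, 0.09, 0, 0.03, 0, 0, 0]
[0.09, 0, 0.03, 0, 0, 0, 0.09, 0, 0.03, 0, 0, 0, 0.1, 0, 0.02, 0, 0, 0, 0.09, 0, 0.03, 0, 0, 0]
0.001 0 [-0.044  0.     0.07 ]
0 0.001 [-0.091 -0.    -0.028]
```

Emit:
carry_out(motion=[0.47, 0, -0.21, 0, 0, 0, 0.47, 0, -0.24, 0, 0, 0, 0, 0, 0, 0, 0, 0])

```text
clock: 20.23
tool_pos: [0.5577, -0.2362, 0.1825]
eef_rot: [-0.076, 0.853, 0.043, 0.515]
contact_force: [-0.1, 4.8, -2.9]
opening: 0.11
```

Emit:
carry_out(motion=[0.09, 0, 0.03, 0, 0, 0, 0.09, 0, 0.03, 0, 0, 0, 0, 0, 0, 0, 0, 0])

```text
clock: 20.6
tool_pos: [0.5579, -0.2362, 0.1813]
eef_rot: [-0.076, 0.853, 0.043, 0.515]
contact_force: [1.5, 5.2, -2.0]
opening: 0.116
```

```bash
cat >> h.py <<'E'
def rep():
    s,e,Rc=st();z=toE(Rc.as_matrix()[:,2]+np.r_[E0,0]);g=e[[0,2]]+.046*z[[0,2]];v=fk(g);print('theta,phi',v.round(3),'foot',foot2(*v).round(4));return s,e,Rc,v
E
python3 - <<'E'
from h import *
rep()
p=snap('wrist');cv2.imwrite('pics/j.png',cv2.resize(p['frame'][90:240,230:410,::-1],(720,600)))
E
```

```text
t 20.6 q [ 1.26  1.38 -1.24  2.24  2.88  0.72 -0.03] op 10.2 E [-0.1259 -0.1552  0.1813] zt [ 0.885 -0.003 -0.466] F_E [ 2.4  4.9 -2. ]
theta,phi [0.814 0.392] foot [-0.102   0.1193]
```

View pics/j.png

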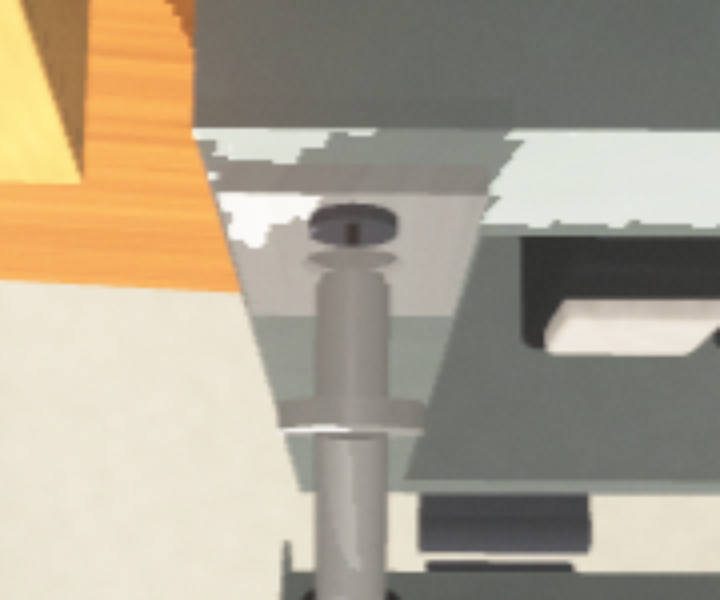

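```bash
python3 - <<'E'
from h import *
s,e,Rc,v=rep()
p=snap('wrist');M=T(p)
def hit(v_,z):
    r=M[:3,:3]@np.array([(318-p['cx'])/p['fx'],(v_-p['cy'])/p['fy'],1]);return toE(M[:3,3]+r*(z-M[2,3])/r[2]).round(4)[0]
f=foot2(*v);a=v[1]-.31;d=np.array([-np.sin(a),-np.cos(a)]);n=np.array([-d[1],d[0]]);t=f+.014*d
pr=lambda x:90-90+ (proj(p,w(x[0],-.1562,x[1]))[0,1]-90)*4
print('tip',t,'front row',pr(t-.004*n),'collar front',pr(f-.008*n),'hole rows for x',[(x,round(pr((x,.103)),1)) for x in(-.1105,-.1075,-.1055,-.1025,-.1,-.0975)],'plate edge rows',pr((-.079,.103)),pr((-.0825,.103)),pr((-.1257,.103)))
print([hit(90+r/4,.103) for r in(248,259,317,193)])
E
```

```text
t 20.65 q [ 1.26  1.38 -1.24  2.24  2.88  0.72 -0.03] op 9.9 E [-0.126  -0.1552  0.1813] zt [ 0.885 -0.003 -0.466] F_E [ 2.1  5.3 -3.8]
theta,phi [0.814 0.392] foot [-0.102   0.1193]
tip [-0.10318847  0.10537155] front row 281.51637658213076 collar front 407.8688551951715 hole rows for x [(-0.1105, np.float64(247.3)), (-0.1075, np.float64(256.2)), (-0.1055, np.float64(261.9)), (-0.1025, np.float64(270.2)), (-0.1, np.float64(276.8)), (-0.0975, np.float64(283.2))] plate edge rows 324.59462457109146 317.49956318605507 195.2596863063212
[np.float64(-0.1103), np.float64(-0.1065), np.float64(-0.0827), np.float64(-0.1263)]
```

Emit:
carry_out(motion=[0.09, 0, 0.03, 0, 0, 0, 0.09, 0, 0.03, 0, 0, 0, 0, 0, 0, 0, 0, 0])

```text
clock: 21.08
tool_pos: [0.5576, -0.2363, 0.1795]
eef_rot: [-0.076, 0.853, 0.043, 0.515]
contact_force: [-0.1, 4.6, -2.9]
opening: 0.112
```

Emit:
carry_out(motion=[0.09, 0, 0.03, 0, 0, 0, 0, 0, 0, 0, 0, 0])

```text
clock: 21.32
tool_pos: [0.5575, -0.2363, 0.1786]
eef_rot: [-0.076, 0.853, 0.043, 0.515]
contact_force: [0.6, 5.9, -1.6]
opening: 0.112
```

```bash
python3 -c "
from h import *
rep()"
```

```text
t 21.325 q [ 1.26  1.38 -1.24  2.24  2.89  0.73 -0.03] op 9.8 E [-0.1264 -0.1552  0.1786] zt [ 0.885 -0.003 -0.465] F_E [ 1.6  5.7 -1.6]
theta,phi [0.802 0.379] foot [-0.1019  0.1165]
```

Emit:
carry_out(motion=[0.09, 0, 0.03, 0, 0, 0, 0, 0, 0, 0, 0, 0])

```text
clock: 21.58
tool_pos: [0.5575, -0.2363, 0.1784]
eef_rot: [-0.076, 0.852, 0.043, 0.516]
contact_force: [-2.1, 5.8, 0.7]
opening: 0.108
```

Emit:
carry_out(motion=[0.09, 0, 0.03, 0, 0, 0, 0, 0, 0, 0, 0, 0])

```text
clock: 21.82
tool_pos: [0.5575, -0.2362, 0.1782]
eef_rot: [-0.076, 0.852, 0.042, 0.516]
contact_force: [-2.6, 3.8, 3.0]
opening: 0.111
```

```bash
python3 -c "
from h import *
rep()"
```

```text
t 21.825 q [ 1.26  1.39 -1.24  2.24  2.89  0.73 -0.03] op 9.8 E [-0.1263 -0.1552  0.1782] zt [ 0.886 -0.003 -0.463] F_E [-1.9  4.2  3. ]
theta,phi [0.801 0.377] foot [-0.1017  0.1161]
```

Emit:
carry_out(motion=[0.04, 0, -0.07, 0, 0, 0, 0, 0, 0, 0, 0, 0])

```text
clock: 22.08
tool_pos: [0.5572, -0.2363, 0.1782]
eef_rot: [-0.076, 0.852, 0.042, 0.517]
contact_force: [1.0, 5.3, 1.5]
opening: 0.111
```

Emit:
carry_out(motion=[0.04, 0, -0.07, 0, 0, 0, 0, 0, 0, 0, 0, 0])

```text
clock: 22.32
tool_pos: [0.5565, -0.2365, 0.1782]
eef_rot: [-0.076, 0.852, 0.042, 0.517]
contact_force: [2.1, 5.2, 1.0]
opening: 0.112
```

```bash
python3 -c "
from h import *
rep()"
```

```text
t 22.325 q [ 1.26  1.39 -1.24  2.24  2.89  0.73 -0.03] op 9.8 E [-0.1273 -0.1552  0.1782] zt [ 0.887 -0.003 -0.462] F_E [3.  4.8 1. ]
theta,phi [0.8   0.383] foot [-0.1029  0.1162]
```

Emit:
carry_out(motion=[0.04, 0, -0.07, 0, 0, 0, 0, 0, 0, 0, 0, 0])

```text
clock: 22.58
tool_pos: [0.5558, -0.2366, 0.1782]
eef_rot: [-0.076, 0.852, 0.042, 0.517]
contact_force: [2.1, 6.3, -0.0]
opening: 0.107
```

Emit:
carry_out(motion=[0.04, 0, -0.07, 0, 0, 0, 0, 0, 0, 0, 0, 0])

```text
clock: 22.82
tool_pos: [0.5551, -0.2367, 0.1782]
eef_rot: [-0.076, 0.852, 0.042, 0.517]
contact_force: [3.5, 6.9, 1.0]
opening: 0.111
```

```bash
python3 -c "
from h import *
rep()"
```

```text
t 22.825 q [ 1.26  1.39 -1.24  2.25  2.89  0.73 -0.02] op 9.8 E [-0.1288 -0.1552  0.1782] zt [ 0.887 -0.003 -0.462] F_E [4.6 6.2 1. ]
theta,phi [0.797 0.391] foot [-0.1048  0.1163]
```

Emit:
carry_out(motion=[0.04, 0, -0.07, 0, 0, 0, 0, 0, 0, 0, 0, 0])

```text
clock: 23.08
tool_pos: [0.5543, -0.2369, 0.1782]
eef_rot: [-0.076, 0.852, 0.042, 0.517]
contact_force: [2.7, 5.6, 0.6]
opening: 0.115
```

Emit:
carry_out(motion=[0.04, 0, -0.07, 0, 0, 0, 0, 0, 0, 0, 0, 0])

```text
clock: 23.32
tool_pos: [0.5534, -0.237, 0.1781]
eef_rot: [-0.076, 0.852, 0.042, 0.517]
contact_force: [2.2, 6.2, 0.4]
opening: 0.112
```

```bash
python3 - <<'E'
from h import *
rep()
p=snap('wrist');cv2.imwrite('pics/k.png',cv2.resize(p['frame'][90:240,230:410,::-1],(720,600)))
E
```

```text
t 23.325 q [ 1.26  1.39 -1.24  2.25  2.89  0.73 -0.02] op 9.8 E [-0.1305 -0.1552  0.1781] zt [ 0.887 -0.003 -0.462] F_E [3.2 5.7 0.4]
theta,phi [0.794 0.399] foot [-0.1068  0.1163]
```

View pics/k.png

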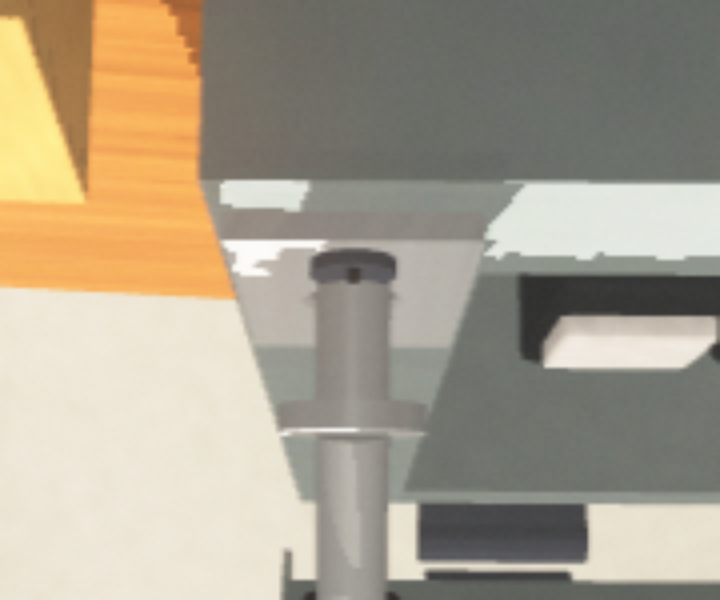

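The picture shows the pin tip (353, 280) slightly in front of the hole, whose sides show at rows 285–305. So I've passed it by about 2 mm. I'll come back slowly with a little more press.

Emit:
carry_out(motion=[0.09, 0, 0.03, 0, 0, 0, -0.02, 0, 0.03, 0, 0, 0, 0, 0, 0, 0, 0, 0, -0.02, 0, 0.04, 0, 0, 0, 0, 0, 0, 0, 0, 0])

```text
clock: 24.0
tool_pos: [0.5535, -0.2369, 0.1779]
eef_rot: [-0.077, 0.851, 0.042, 0.517]
contact_force: [-3.7, 3.4, 5.2]
opening: 0.112
```

Emit:
carry_out(motion=[-0.02, 0, 0.03, 0, 0, 0, 0, 0, 0, 0, 0, 0, -0.02, 0, 0.04, 0, 0, 0, 0, 0, 0, 0, 0, 0])

```text
clock: 24.5
tool_pos: [0.5538, -0.2369, 0.1778]
eef_rot: [-0.077, 0.852, 0.042, 0.517]
contact_force: [-8.4, 3.5, 8.1]
opening: 0.11
```

Emit:
carry_out(motion=[-0.02, 0, 0.03, 0, 0, 0, 0, 0, 0, 0, 0, 0, -0.02, 0, 0.04, 0, 0, 0, 0, 0, 0, 0, 0, 0])

```text
clock: 25.0
tool_pos: [0.554, -0.2369, 0.1778]
eef_rot: [-0.076, 0.852, 0.042, 0.517]
contact_force: [-12.8, 2.3, 9.4]
opening: 0.111
```

```bash
python3 -c "
from h import *
rep()"
```

```text
t 25.0 q [ 1.26  1.39 -1.24  2.25  2.89  0.73 -0.02] op 9.7 E [-0.1299 -0.1552  0.1778] zt [ 0.886 -0.003 -0.463] F_E [-12.2   4.5   9.4]
theta,phi [0.793 0.394] foot [-0.106   0.1159]
```

Emit:
carry_out(motion=[-0.2, 0, -0.06, 0, 0, 0, -0.2, 0, -0.06, 0, 0, 0, -0.11, 0, 0.02, 0, 0, 0, 0, 0, 0, 0, 0, 0])

```text
clock: 25.5
tool_pos: [0.5545, -0.2368, 0.1786]
eef_rot: [-0.075, 0.854, 0.043, 0.513]
contact_force: [-5.7, 3.7, -4.4]
opening: 0.111
```

```bash
python3 - <<'E'
from h import *
rep()
p=snap('wrist');cv2.imwrite('pics/l.png',cv2.resize(p['frame'][90:240,230:410,::-1],(720,600)))
E
```

```text
t 25.5 q [ 1.26  1.38 -1.24  2.25  2.88  0.72 -0.03] op 9.8 E [-0.1295 -0.1552  0.1786] zt [ 0.883 -0.003 -0.47 ] F_E [-4.9  4.7 -4.4]
theta,phi [0.796 0.395] foot [-0.1058  0.1164]
```

View pics/l.png

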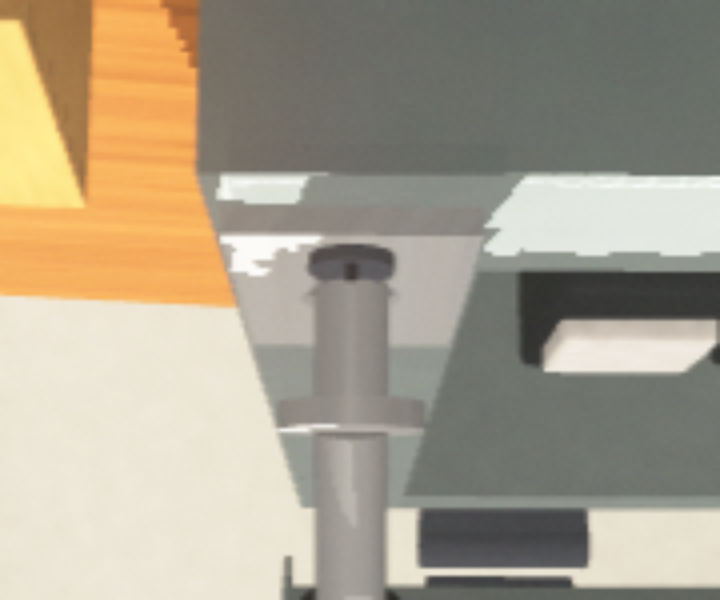

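Emit:
carry_out(motion=[-0.18, 0, -0.06, 0, 0, 0, 0, 0, 0, 0, 0, 0])

```text
clock: 25.8
tool_pos: [0.5546, -0.2368, 0.1793]
eef_rot: [-0.075, 0.855, 0.043, 0.512]
contact_force: [-2.7, 4.4, -8.2]
opening: 0.112
```

```bash
python3 -c "
from h import *
rep()"
```

```text
t 25.8 q [ 1.26  1.38 -1.24  2.25  2.88  0.72 -0.03] op 9.8 E [-0.1293 -0.1552  0.1793] zt [ 0.882 -0.003 -0.472] F_E [-1.9  4.8 -8.2]
theta,phi [0.799 0.398] foot [-0.1058  0.1171]
```

Emit:
carry_out(motion=[-0.13, 0, 0.05, 0, 0, 0, -0.05, 0, 0.02, 0, 0, 0, 0, 0, 0, 0, 0, 0])

```text
clock: 26.18
tool_pos: [0.5559, -0.2366, 0.1801]
eef_rot: [-0.075, 0.855, 0.043, 0.512]
contact_force: [-2.5, 4.9, -9.4]
opening: 0.116
```

```bash
python3 -c "
from h import *
rep()"
```

```text
t 26.175 q [ 1.26  1.37 -1.24  2.24  2.87  0.72 -0.03] op 10.2 E [-0.128  -0.1552  0.1801] zt [ 0.881 -0.003 -0.473] F_E [-1.6  5.3 -9.4]
theta,phi [0.804 0.395] foot [-0.1044  0.1178]
```

Emit:
carry_out(motion=[0.09, 0, 0.03, 0, 0, 0, 0.09, 0, 0.03, 0, 0, 0, 0, 0, 0, 0, 0, 0])

```text
clock: 26.55
tool_pos: [0.5564, -0.2365, 0.1797]
eef_rot: [-0.075, 0.854, 0.043, 0.513]
contact_force: [-0.7, 4.6, -5.6]
opening: 0.109
```

Emit:
carry_out(motion=[0.09, 0, 0.03, 0, 0, 0, 0.09, 0, 0.03, 0, 0, 0, 0, 0, 0, 0, 0, 0])

```text
clock: 26.92
tool_pos: [0.5569, -0.2364, 0.1792]
eef_rot: [-0.076, 0.853, 0.043, 0.514]
contact_force: [-1.5, 5.6, -3.2]
opening: 0.11
```

```bash
python3 -c "
from h import *
rep()"
```

```text
t 26.925 q [ 1.26  1.38 -1.24  2.24  2.88  0.72 -0.03] op 9.6 E [-0.127  -0.1552  0.1792] zt [ 0.884 -0.003 -0.467] F_E [-0.5  5.8 -3.2]
theta,phi [0.804 0.386] foot [-0.1028  0.1171]
```

Emit:
carry_out(motion=[0.06, 0, -0.1, 0, 0, 0, 0, 0, 0, 0, 0, 0])

```text
clock: 27.18
tool_pos: [0.5559, -0.2366, 0.1795]
eef_rot: [-0.076, 0.853, 0.043, 0.515]
contact_force: [-0.6, 4.6, -1.6]
opening: 0.113
```

Emit:
carry_out(motion=[0.09, 0, 0.03, 0, 0, 0, 0, 0, 0, 0, 0, 0])

```text
clock: 27.42
tool_pos: [0.5559, -0.2366, 0.1786]
eef_rot: [-0.076, 0.853, 0.043, 0.515]
contact_force: [-0.6, 5.1, -1.7]
opening: 0.113
```

```bash
python3 -c "
from h import *
rep()"
```

```text
t 27.425 q [ 1.26  1.38 -1.24  2.25  2.89  0.73 -0.03] op 9.9 E [-0.128  -0.1552  0.1786] zt [ 0.885 -0.003 -0.466] F_E [ 0.3  5.2 -1.7]
theta,phi [0.799 0.388] foot [-0.104   0.1166]
```

Emit:
carry_out(motion=[0.1, 0, 0.01, 0, 0, 0, 0, 0, 0, 0, 0, 0])

```text
clock: 27.68
tool_pos: [0.5558, -0.2366, 0.1784]
eef_rot: [-0.076, 0.852, 0.043, 0.515]
contact_force: [0.6, 5.8, 0.0]
opening: 0.115
```

Emit:
carry_out(motion=[0.09, 0, 0.03, 0, 0, 0, 0, 0, 0, 0, 0, 0])

```text
clock: 27.92
tool_pos: [0.5558, -0.2366, 0.1782]
eef_rot: [-0.076, 0.852, 0.042, 0.516]
contact_force: [-1.6, 5.2, 1.7]
opening: 0.114
```

```bash
python3 -c "
from h import *
rep()"
```

```text
t 27.925 q [ 1.26  1.39 -1.24  2.25  2.89  0.73 -0.03] op 10.1 E [-0.1281 -0.1552  0.1782] zt [ 0.886 -0.003 -0.464] F_E [-0.7  5.4  1.7]
theta,phi [0.798 0.387] foot [-0.1039  0.1162]
```

```bash
python3 - <<'E'
from h import *
p=snap('wrist');g=cv2.cvtColor(p['frame'],cv2.COLOR_RGB2GRAY)
print('cols',list(range(300,336)))
for r in range(148,176): print(r,' '.join('%3d'%x for x in g[r,300:336]))
E
```

```text
cols [300, 301, 302, 303, 304, 305, 306, 307, 308, 309, 310, 311, 312, 313, 314, 315, 316, 317, 318, 319, 320, 321, 322, 323, 324, 325, 326, 327, 328, 329, 330, 331, 332, 333, 334, 335]
148 249 249 249 249 249 250 249 249 249 249 212 181 181 178 177 177 179 179 181 184 183 182 183 182 181 179 179 180 180 182 182 183 182 182 181 180
149 249 249 249 249 249 249 250 250 249 249 213 180 179 179 178 177 177 178 180 183 183 182 181 182 182 180 180 180 180 181 182 185 183 183 182 179
150 249 249 249 249 249 249 249 249 249 211 180 143 126 125 107  85  76  74  75  76  93 100 100 119 145 174 179 179 181 181 182 183 185 184 183 180
151 249 249 249 249 249 250 250 249 236 162  93  78  77  77  78  78  76  77  75  75  77  77  77  74  70  73  94 139 173 181 183 184 185 183 181 181
152 249 249 249 213 180 179 181 141  89  77  77  76  81  79  78  77  77  75  77  76  76  77  76  73  74  73  74  74 111 168 182 182 182 183 181 179
153 179 180 180 180 180 178 180 126  83  77  77  77  77  80  77  80  81  79  82  80  80  81  76  74  72  73  71  73  71 134 173 184 183 181 180 178
154 179 179 179 181 180 18
[... 2529 characters left out ...]
 139 133 134 137 138 139 143 146 148 150 145 142 141 137 136 137 130 125 156 178 183 183 181 182 182 180 181
172 182 184 183 184 183 184 181 183 170 139 133 133 135 138 140 142 146 147 150 145 143 143 139 137 134 131 124 157 179 182 183 182 183 179 180 180
173 181 185 181 184 182 183 182 181 170 139 134 135 136 139 141 141 146 150 150 145 143 140 139 138 133 130 126 155 178 184 184 182 180 181 181 181
174 183 183 181 182 182 184 183 183 171 140 133 134 137 137 140 141 143 151 149 146 143 144 141 137 133 132 124 156 177 184 183 182 183 182 181 181
175 158 157 158 165 166 168 168 165 161 139 138 136 137 137 139 144 146 150 151 147 143 142 140 136 136 130 127 141 160 164 167 166 163 163 164 166
```

The numbers show the front screw head hides the pin tip here. Redoing the geometry from the earlier clear view puts the hole about 3–4 mm behind the present spot. I'll lift and move back.

Emit:
carry_out(motion=[-0.3, 0, -0.1, 0, 0, 0, -0.16, 0, 0.1, 0, 0, 0, -0.1, 0, 0.16, 0, 0, 0, 0, 0, 0, 0, 0, 0])

```text
clock: 28.48
tool_pos: [0.5579, -0.2362, 0.1788]
eef_rot: [-0.075, 0.854, 0.043, 0.513]
contact_force: [-2.0, 4.6, -5.7]
opening: 0.111
```

```bash
python3 -c "
from h import *
rep()"
```

```text
t 28.475 q [ 1.25  1.38 -1.24  2.24  2.88  0.72 -0.03] op 9.7 E [-0.126  -0.1552  0.1788] zt [ 0.882 -0.003 -0.471] F_E [-1.2  4.9 -5.7]
theta,phi [0.802 0.377] foot [-0.1016  0.1163]
```

Emit:
carry_out(motion=[-0.2, 0, -0.04, 0, 0, 0, -0.1, 0, 0.08, 0, 0, 0, 0, 0, 0, 0, 0, 0])

```text
clock: 28.85
tool_pos: [0.5593, -0.236, 0.1804]
eef_rot: [-0.075, 0.855, 0.043, 0.512]
contact_force: [-2.3, 5.1, -7.8]
opening: 0.115
```

```bash
python3 - <<'E'
from h import *
s,e,Rc,v=rep()
p=snap('wrist');g=cv2.cvtColor(p['frame'],cv2.COLOR_RGB2GRAY)
for r in range(136,168): print(r,' '.join('%3d'%x for x in g[r,302:334:1]))
pr=lambda x:round(proj(p,w(x[0],-.1562,x[1]))[0,1],1)
f=foot2(*v);a=v[1]-.31;d=np.array([-np.sin(a),-np.cos(a)]);n=np.array([-d[1],d[0]]);t=f+.014*d
print('tip front',t,pr(t-.004*n),pr(t),[(x,pr((x,.103))) for x in (-.108,-.104,-.1,-.096)])
E
```

```text
t 28.85 q [ 1.25  1.37 -1.24  2.24  2.87  0.72 -0.03] op 10.1 E [-0.1246 -0.1552  0.1804] zt [ 0.881 -0.003 -0.472] F_E [-1.3  5.4 -7.8]
theta,phi [0.811 0.379] foot [-0.1003  0.1179]
136 136 136 136 136 137 136 135 135 138 137 135 136 134 135 135 133 134 136 136 137 135 136 136 138 137 133 134 136 135 137 139 138
137 135 137 135 136 134 135 139 135 135 135 138 134 135 134 133 134 134 135 138 137 138 138 139 136 136 136 135 133 137 135 135 138
138 135 137 137 138 137 136 136 135 134 138 137 135 135 135 132 132 135 139 137 137 137 135 137 134 134 135 134 135 135 137 139 138
139 136 137 137 137 138 136 137 135 137 137 134 136 134 133 134 134 137 137 138 138 137 139 136 138 137 135 134 136 137 136 138 139
140 250 249 213 180 179 178 179 180 181 180 178 178 176 178 178 179 181 184 175 172 171 170 171 170 170 170 170 173 173 172 171 171
141 249 249 249 249 249 249 249 213 179 179 178 178 177 178 178 180 181 181 181 183 181 181 178 181 179 180 179 184 182 184 184 181
142 250 249 249 249 250 249 249 214 182 178 177 158 133 127 124 124 126 127 148 153 152 174 182 180 179 181 181 184 182 183 
[... 2770 characters left out ...]
3 182 181
164 181 182 184 182 183 181 161 138 132 136 138 138 139 142 146 146 146 143 142 141 139 136 133 127 133 172 182 182 183 184 180 181
165 182 182 183 183 182 182 162 136 134 134 136 137 142 142 146 146 146 143 141 140 138 134 133 127 133 172 182 184 183 183 182 181
166 180 182 181 183 183 181 162 138 135 136 136 139 140 142 144 147 147 142 140 138 140 135 133 130 134 171 183 183 183 182 181 182
167 180 182 183 183 182 182 161 138 134 135 136 138 140 138 145 148 145 141 139 138 136 136 133 129 135 173 185 182 183 181 181 181
tip front [-0.10122923  0.10390267] 160.1 162.2 [(-0.108, np.float64(155.5)), (-0.104, np.float64(158.4)), (-0.1, np.float64(161.1)), (-0.096, np.float64(163.6))]
```

The hole now shows clearly (rows 154–160), with the pin slightly in front of it. I'll go behind it and feel forward.

Emit:
carry_out(motion=[-0.12, 0, 0.1, 0, 0, 0, -0.06, 0, 0.1, 0, 0, 0, 0, 0, 0, 0, 0, 0])

```text
clock: 29.28
tool_pos: [0.5618, -0.2355, 0.181]
eef_rot: [-0.075, 0.855, 0.043, 0.512]
contact_force: [-2.0, 4.4, -8.6]
opening: 0.112
```

Emit:
carry_out(motion=[0.09, 0, 0.03, 0, 0, 0, 0.09, 0, 0.03, 0, 0, 0, 0, 0, 0, 0, 0, 0])

```text
clock: 29.65
tool_pos: [0.5623, -0.2354, 0.1806]
eef_rot: [-0.075, 0.854, 0.043, 0.513]
contact_force: [-1.4, 5.9, -4.0]
opening: 0.107
```

```bash
python3 -c "
from h import *
rep()"
```

```text
t 29.65 q [ 1.25  1.37 -1.24  2.23  2.87  0.72 -0.03] op 9.5 E [-0.1215 -0.1552  0.1806] zt [ 0.883 -0.003 -0.47 ] F_E [-0.3  6.  -4. ]
theta,phi [0.818 0.363] foot [-0.0965  0.118 ]
```

Emit:
carry_out(motion=[0.09, 0, 0, 0, 0, 0, 0.09, 0, 0, 0, 0, 0, 0, 0, 0, 0, 0, 0])

```text
clock: 30.02
tool_pos: [0.5622, -0.2354, 0.1804]
eef_rot: [-0.076, 0.853, 0.043, 0.515]
contact_force: [-0.9, 5.4, -2.1]
opening: 0.114
```

Emit:
carry_out(motion=[0.09, 0, 0.02, 0, 0, 0, 0, 0, 0, 0, 0, 0])

```text
clock: 30.28
tool_pos: [0.5622, -0.2355, 0.18]
eef_rot: [-0.076, 0.853, 0.043, 0.515]
contact_force: [0.0, 6.0, -2.4]
opening: 0.114
```

```bash
python3 -c "
from h import *
rep()"
```

```text
t 30.275 q [ 1.25  1.38 -1.24  2.23  2.88  0.72 -0.03] op 10.0 E [-0.1216 -0.1552  0.18  ] zt [ 0.885 -0.003 -0.466] F_E [ 1.1  5.9 -2.4]
theta,phi [0.816 0.361] foot [-0.0964  0.1175]
```

Emit:
carry_out(motion=[0.11, 0, -0.01, 0, 0, 0, 0, 0, 0, 0, 0, 0])

```text
clock: 30.52
tool_pos: [0.5617, -0.2356, 0.1791]
eef_rot: [-0.076, 0.853, 0.043, 0.515]
contact_force: [-0.5, 5.4, -1.5]
opening: 0.112
```

Emit:
carry_out(motion=[0.11, 0, -0.01, 0, 0, 0, 0, 0, 0, 0, 0, 0])

```text
clock: 30.78
tool_pos: [0.561, -0.2357, 0.1782]
eef_rot: [-0.076, 0.853, 0.043, 0.515]
contact_force: [-0.3, 3.5, -1.0]
opening: 0.11
```

```bash
python3 -c "
from h import *
rep()"
```

```text
t 30.775 q [ 1.25  1.38 -1.24  2.24  2.88  0.72 -0.03] op 9.7 E [-0.1228 -0.1552  0.1782] zt [ 0.885 -0.003 -0.466] F_E [ 0.4  3.5 -1. ]
theta,phi [0.806 0.357] foot [-0.0974  0.1156]
```

Emit:
carry_out(motion=[0.1, 0, 0.01, 0, 0, 0, 0, 0, 0, 0, 0, 0])

```text
clock: 31.02
tool_pos: [0.5607, -0.2357, 0.1773]
eef_rot: [-0.076, 0.853, 0.043, 0.515]
contact_force: [-0.0, 5.0, -1.2]
opening: 0.108
```

Emit:
carry_out(motion=[0.06, 0, -0.05, 0, 0, 0, 0, 0, 0, 0, 0, 0])

```text
clock: 31.28
tool_pos: [0.56, -0.2359, 0.177]
eef_rot: [-0.076, 0.853, 0.043, 0.515]
contact_force: [-0.6, 5.3, -1.3]
opening: 0.112
```

```bash
python3 -c "
from h import *
rep()"
```

```text
t 31.275 q [ 1.25  1.39 -1.24  2.24  2.89  0.73 -0.03] op 9.8 E [-0.1238 -0.1552  0.177 ] zt [ 0.885 -0.003 -0.466] F_E [ 0.3  5.3 -1.3]
theta,phi [0.8   0.356] foot [-0.0984  0.1144]
```

The pin is now below the earlier contact height with no added force, so it has entered the hole. I'll go on gently, straight down.

Emit:
carry_out(motion=[0.09, 0, 0.03, 0, 0, 0, 0.09, 0, 0.03, 0, 0, 0, 0, 0, 0, 0, 0, 0])

```text
clock: 31.65
tool_pos: [0.5597, -0.2359, 0.1751]
eef_rot: [-0.076, 0.853, 0.043, 0.515]
contact_force: [-0.1, 4.6, -1.4]
opening: 0.11
```

Emit:
carry_out(motion=[0.09, 0, 0.03, 0, 0, 0, 0.09, 0, 0.03, 0, 0, 0, 0, 0, 0, 0, 0, 0])

```text
clock: 32.02
tool_pos: [0.5594, -0.2359, 0.1733]
eef_rot: [-0.076, 0.853, 0.043, 0.515]
contact_force: [-0.8, 5.4, -1.8]
opening: 0.114
```

```bash
python3 -c "
from h import *
rep()"
```

```text
t 32.025 q [ 1.25  1.39 -1.23  2.24  2.89  0.73 -0.02] op 10.1 E [-0.1244 -0.1552  0.1733] zt [ 0.885 -0.003 -0.466] F_E [ 0.1  5.5 -1.8]
theta,phi [0.783 0.338] foot [-0.0983  0.1105]
```

Emit:
carry_out(motion=[0.09, 0, 0.03, 0, 0, 0, 0.09, 0, 0.03, 0, 0, 0, 0.09, 0, 0.03, 0, 0, 0, 0, 0, 0, 0, 0, 0])

```text
clock: 32.52
tool_pos: [0.5589, -0.236, 0.1706]
eef_rot: [-0.076, 0.853, 0.043, 0.515]
contact_force: [-1.6, 5.8, -0.5]
opening: 0.113
```

Emit:
carry_out(motion=[0.09, 0, 0.03, 0, 0, 0, 0.09, 0, 0.03, 0, 0, 0, 0, 0, 0, 0, 0, 0])

```text
clock: 32.9
tool_pos: [0.5586, -0.2361, 0.1688]
eef_rot: [-0.076, 0.853, 0.043, 0.515]
contact_force: [-1.4, 4.5, -0.3]
opening: 0.114
```

```bash
python3 -c "
from h import *
rep()"
```

```text
t 32.9 q [ 1.25  1.4  -1.23  2.24  2.9   0.73 -0.02] op 10.1 E [-0.1252 -0.1552  0.1688] zt [ 0.885 -0.003 -0.465] F_E [-0.6  4.7 -0.3]
theta,phi [0.762 0.317] foot [-0.0982  0.1057]
```

Emit:
carry_out(motion=[0.09, 0, 0.03, 0, 0, 0, 0.09, 0, 0.03, 0, 0, 0, 0, 0, 0, 0, 0, 0])

```text
clock: 33.28
tool_pos: [0.5584, -0.2361, 0.167]
eef_rot: [-0.076, 0.853, 0.043, 0.515]
contact_force: [-1.9, 5.7, -0.1]
opening: 0.109
```

Emit:
carry_out(motion=[0.09, 0, 0.03, 0, 0, 0, 0, 0, 0, 0, 0, 0])

```text
clock: 33.52
tool_pos: [0.5582, -0.2362, 0.1661]
eef_rot: [-0.076, 0.853, 0.043, 0.515]
contact_force: [-2.2, 5.4, 0.1]
opening: 0.112
```

```bash
python3 -c "
from h import *
rep()"
```

```text
t 33.525 q [ 1.25  1.41 -1.23  2.24  2.91  0.73 -0.02] op 9.9 E [-0.1257 -0.1552  0.1661] zt [ 0.885 -0.003 -0.465] F_E [-1.2  5.7  0.1]
theta,phi [0.75  0.305] foot [-0.0982  0.1028]
```

Emit:
carry_out(motion=[0.09, 0, 0.03, 0, 0, 0, 0, 0, 0, 0, 0, 0])

```text
clock: 33.78
tool_pos: [0.5582, -0.2362, 0.1657]
eef_rot: [-0.076, 0.852, 0.043, 0.516]
contact_force: [-1.9, 5.3, 1.0]
opening: 0.11
```

Emit:
carry_out(motion=[0.09, 0, 0.03, 0, 0, 0, 0, 0, 0, 0, 0, 0])

```text
clock: 34.02
tool_pos: [0.5582, -0.2362, 0.1656]
eef_rot: [-0.076, 0.852, 0.042, 0.517]
contact_force: [-4.6, 4.6, 3.6]
opening: 0.112
```

```bash
python3 -c "
from h import *
rep()"
```

```text
t 34.025 q [ 1.26  1.41 -1.23  2.24  2.91  0.73 -0.02] op 9.8 E [-0.1257 -0.1552  0.1656] zt [ 0.886 -0.003 -0.463] F_E [-3.7  5.3  3.6]
theta,phi [0.749 0.303] foot [-0.098   0.1024]
```

The collar is seated: z stopped at the plate, theta is 0.75 and Fz is rising. I'll relax, look, and open.

Emit:
carry_out(motion=[-0.08, 0.1, -0.02, 0, 0, 0, 0, 0, 0, 0, 0, 0])

```text
clock: 34.28
tool_pos: [0.5582, -0.236, 0.1657]
eef_rot: [-0.076, 0.852, 0.042, 0.516]
contact_force: [-6.0, 2.1, 3.2]
opening: 0.114
```

Emit:
carry_out(motion=[0, 0, 0, 0, 0, 0, 0, 0, 0, 0, 0, 0, 0, 0, 0, 0, 0, 0, 0, 0, 0, 0, 0, 0], hand=3.6)

```text
clock: 34.78
tool_pos: [0.5586, -0.236, 0.1651]
eef_rot: [-0.075, 0.852, 0.042, 0.516]
contact_force: [0.4, 0.4, 0.7]
opening: 0.408
```

```bash
python3 - <<'E'
from h import *
rep()
p=snap('side');q=toE(cloud(p));cv2.imwrite('pics/m.png',p['frame'][:,:,::-1])
for t in('stay_rod','carton','wire_spool'):
  for d in finder.masks_of(p,t)[:1]: print(t,d['p'],d['extent'],np.nanmedian(q[d['pixels']],0).round(3),np.nanmedian(cloud(p)[d['pixels']],0).round(3))
E
```

```text
t 34.775 q [ 1.25  1.41 -1.23  2.24  2.91  0.74 -0.02] op 35.9 E [-0.1253 -0.1551  0.1651] zt [ 0.885 -0.005 -0.465] F_E [0.4 0.3 0.7]
theta,phi [0.747 0.298] foot [-0.0974  0.1018]
stay_rod 0.8 [387.9, 249.2, 423.6, 309.0] [-0.073 -0.157  0.201] [ 0.61  -0.229  0.201]
carton 0.71 [413.9, 341.1, 474.8, 400.0] [-0.041 -0.244  0.049] [ 0.657 -0.308  0.049]
wire_spool 0.82 [228.3, 249.7, 276.1, 298.3] [-0.208  0.108  0.049] [0.431 0.008 0.049]
```

Emit:
carry_out(motion=[0, 0, -1, 0, 0, 0, 0, 0, -2, 0, 0, 0, 0, 0, -2.5, 0, 0, 0, 0, 0, -2.5, 0, 0, 0, 0, 0, -2, 0, 0, 0, 0, 0, -1, 0, 0, 0, 0, 0, 0, 0, 0, 0])

```text
clock: 35.85
tool_pos: [0.4619, -0.2525, 0.2167]
eef_rot: [-0.076, 0.852, 0.042, 0.516]
contact_force: [0.9, -0.0, 0.0]
opening: 0.409
```

```bash
python3 - <<'E'
from h import *
st()
p=snap('side');W=cloud(p);q=toE(W);cv2.imwrite('pics/n.png',p['frame'][:,:,::-1])
for t in('stay_rod','carton','wire_spool','screwdriver'):
  for d in finder.masks_of(p,t)[:1]: print(t,d['p'],d['extent'],np.nanmedian(W[d['pixels']],0).round(3))
X=q[finder.masks_of(p,'stay_rod')[0]['pixels']]
for z in np.arange(.11,.28,.02):
    k=abs(X[:,2]-z)<.01
    if k.sum()>3: print(z.round(2),np.median(X[k],0).round(4))
E
```

```text
t 35.85 q [ 1.44  1.3  -1.27  2.41  2.89  0.7  -0.05] op 36.0 E [-0.2233 -0.1546  0.2167] zt [ 0.885 -0.005 -0.465] F_E [ 0.9 -0.2  0. ]
stay_rod 0.87 [377.0, 248.0, 425.7, 335.7] [ 0.604 -0.229  0.168]
carton 0.94 [414.6, 338.0, 477.2, 399.7] [ 0.658 -0.309  0.049]
wire_spool 0.65 [230.3, 251.2, 271.7, 300.0] [0.424 0.013 0.05 ]
screwdriver 0.81 [252.2, 207.9, 286.9, 226.1] [0.51  0.166 0.023]
0.11 [-0.1023 -0.1574  0.1063]
0.13 [-0.0975 -0.1579  0.1313]
0.15 [-0.0912 -0.1581  0.1496]
0.17 [-0.0839 -0.1577  0.1677]
0.19 [-0.0768 -0.1572  0.1891]
0.21 [-0.07   -0.1571  0.21  ]
0.23 [-0.0636 -0.1569  0.2295]
0.25 [-0.0571 -0.1574  0.2498]
0.27 [-0.0541 -0.1563  0.2613]
```

View pics/n.png

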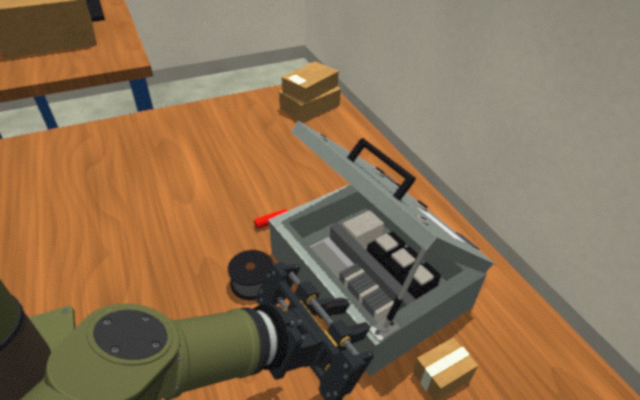

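```bash
python3 -c "
from h import *
print(workorder.finish_job())"
```

```text
the job is handed in; nothing more can be done
None
```

The cover is propped on its stay rod at about 0.75 rad, the gripper is clear of everything, and the job is handed in (35.9 s on the clock).

**What I did:** I raised the cover by its handle to about 1.13 rad and let go; it stayed up. I then took the rod by its sleeve, swung it forward and lowered the cover with it. I felt the pin into the keeper-plate hole until the collar stopped on the plate, then released and backed off.

**Last checks:**
- **Collar and cover:** travel stopped at plate height with only a few newtons pressing. The rod did not move after release.
- **Rod:** it leans as expected, with its foot about 98 mm in front of the enclosure's middle.
- **Contact:** the force on the tool is about zero.
- **Bystanders:** the carton is where it was, within about 1 mm. The spool reads within about 10 mm and was partly hidden by the gripper. The screwdriver was only partly visible in the last view, so I did not compare its position; I saw no contact with either.

**What went less well:**
- My first reading of the hole was about 4 mm too far forward. The pin touched and slid on the plate before I lifted it and came back from behind.
- During that search the tool force peaked at about 15 N (12 N along the enclosure, 9 N upward). My own estimate of the pin's press on the plate was up to about 17 N, under the 20 N limit but not by much.
- A steady 5 N sideways force showed while I held the rod. It vanished on release.

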